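# Find the flats of the feeder's D-rollers and send them down the rocker chute

### The arm

A 6-joint arm with a two-finger parallel gripper is mounted at the origin on the work surface. World frame = base frame: x ahead of the robot, y to its left, z up, the work surface at z = 0. Lengths are in m, angles in rad, forces in N, time in s.
With the tool pointing down it reaches from about 0.35 to 0.975 m from the base axis. Payload 4.9 kg.
Tool frame: the origin (TCP) lies at the very end of the fingers, on their centre line; the grasp point (between the pads) lies 19 mm behind it; z points along the fingers, y is the line along which they close (so a half turn about z gives the same grasp; the last joint's range is limited). The gripper opens to 85 mm and grips with 20 to 120 N. Pads are 22 mm wide; open, the fingers measure 114 mm over their backs; the gripper's body (76 mm by 85 mm) begins 54 mm behind the grasp point. The pads swing forward as they close: fully open they stand 13 mm farther back than shut.
Start: joints at [1.186, 0.053, 1.613, -0, 1.476, -0.119], TCP at [0.164, 0.603, 0.231] pointing down, gripper open.
Joint ranges: [-3.01, 3.01], [-1.01, 2.22], [0.06, 2.58], [-1.02, 4.17], [0.09, 2.62], [-3.14, 3.14]. Speed limits (rad/s): [2.57, 2.57, 3.14, 3.14, 3.14, 3.14].

### API

Orientations are given as a unit quaternion [w, x, y, z].
In Python, from plant import manip gives the robot as it stands.
- The arm moves only by the tool play_rows, never from a script. Its argument "series" is a list that holds one entry, the list of rows, each a list of 7 numbers: the shift along the world's x, y, z in m, then the turn, a rotation vector about the world's x, y, z in degrees, then the opening, from 0 (shut) to 1 (fully open). In form: [[[dx, dy, dz, rx, ry, rz, grip], ...]]. A call has 1 to 10 rows; each row shifts and turns the commanded pose from where the row before left it; what a row does not reach is not made up. A row lasts 1/10 s, in which the tool goes at most 50 mm and 8.59 degrees, less where a joint would pass 70% of its speed; a pose out of reach is approached as far as the arm can. A call with a gripper value outside its range is refused whole. The fingers move at their own pace and stop on an object; the grip force is fixed at half the most. Time passes only in rows, so rows that do not move let the fingers close. It gives the time, the measured TCP pose, the force, the opening and the grip force at its end, in the units of the state.
- manip.state(): the state, without advancing time (a new reading comes with each control period).
- manip.grab_frame(name): name is "scene" or "top" or "wrist"; returns a dict with "frame" (384x512x3 uint8, blue, green, red), "mtx" (3x3 intrinsics, pixels), "R" (3x3) and "t" (3): a world point X has camera coordinates R X + t. Camera axes: x right, y down, z forward; pixel columns grow to the right and rows downward; lengths in m; the calibration is good to about 2 mm. The wrist camera is an equidistant fisheye: a pixel r from the principal point sees the ray r / f radians off the axis. A picture is of the moment at which its call begins. There is no depth.
- manip.job_done(): hands the job in; it is judged then, once.
The state is a dict: "time": time; "joint_pos": joint angles; "joint_vel": joint speeds; "joint_efforts": joint torques, N m; "tool_pos": TCP position; "tool_rot": TCP orientation; "contact_force": force on the tool from outside, world axes, zero at the start; "ft_torque": the same for the moment, N m; "gripper_width": opening from 0.0 (shut) to 1.0 (fully open); "grasp_force": force on a finger pad.
Only numpy, scipy, OpenCV 4.12 (cv2) and the standard library are available. Lean on these libraries where they do the work, as an engineer would, in place of code of your own. Each camera call takes 0.05 s, during which the arm holds its last target. There are 200 camera calls.

### The job

The sheet feeder's three or four D-shaped pick-up rollers lie loose in a shallow box on the bench. One at a time, the longest first and the shortest last, put a roller crosswise in the V-groove, roll it along with a fingertip until you feel it drop onto its flat and let it rest there by itself; then set it, flat still down, on the black line of the rocking tray and let go, so that its own weight tips the tray and it slides under the low clear cover into the lane. Finish with every roller resting on its flat in the lane and the empty tray swung back level, and leave the oil bottle and the tape dispenser where they stand.

Things in the scene. Friction and masses are not known exactly. Their poses are not given: they have to be found in the camera images.
- roller_long: longest roller: solid aluminium D bar, 78 mm long, diameter 44, about 335 g, one lengthwise flat 30 wide, 16 from its axis (38 tall on the flat, 44 on the round). Origin: on the axis at mid length. x runs along it, z points away from the flat (z up = lies on its flat). Starts on its round in the parts box
- roller_mid: second longest roller: solid aluminium D bar, 67 mm long, diameter 44, about 290 g, one lengthwise flat 30 wide, 16 from its axis (38 tall on the flat, 44 on the round). Origin: on the axis at mid length. x runs along it, z points away from the flat (z up = lies on its flat). Starts on its round in the parts box
- roller_short: third longest roller: solid aluminium D bar, 56 mm long, diameter 44, about 240 g, one lengthwise flat 30 wide, 16 from its axis (38 tall on the flat, 44 on the round). Origin: on the axis at mid length. x runs along it, z points away from the flat (z up = lies on its flat). Starts on its round in the parts box
- roller_least: shortest roller: solid aluminium D bar, 45 mm long, diameter 44, about 195 g, one lengthwise flat 30 wide, 16 from its axis (38 tall on the flat, 44 on the round). Origin: on the axis at mid length. x runs along it, z points away from the flat (z up = lies on its flat). Starts on its round in the parts box
- parts_box: fixed shallow cardboard box 180 x 560 mm, walls 22 high, 4 thick, floor 3 thick, open on top; the rollers lie in it. Origin: on the bench under its middle; y along its length, z up
- groove: fixed level V-groove, rubber-lined trough 340 mm long, 140 wide, 36 high. Origin: on the bench under its middle; y along the groove, x across, z up. Bottom of the V 8 mm over the bench, walls at 22 degrees, 62 out to each side. 56 high stop plate at the +y end. A roller lies across it (its x along x) on its end rims: its lowest surface is 8 mm + 0.40 x half its length above the bench
- groove_mid (a point): middle of the V-groove's bottom line, axes as the groove: set a roller here. Pushed either way along y with closed fingertips behind its round at axis height, it rolls (0 to 1.5 N) until its flat comes down: it drops 6 mm, stops rolling and only slides (1 to 4 N). Push from the side that the flat faces away from, so that the flat leads (up to 55 mm of rolling); a finger against the flat jams
- lane: fixed lane of slippery steel, sloping down from the tray's low end. Origin: middle of its upper edge, on its floor; y down the lane (12 degrees), x across, z square to the floor. 94 mm wide, 250 long, end wall, side walls 42 high. A clear cover, underside 42 over the floor, starts 35 mm down: only rollers on their flat pass. They queue at the end wall. Cover at most 0.14 m above the bench
- tray (a joint): rocking tray of slippery steel: 0 = level (weak counterweight), 0.30 rad = lane end down on its stop. A roller let go on the black line tips it in about half a second and slides off into the lane by itself, then the tray swings back. A finger in its way only delays it until lifted
- tray_spot (a point): middle of the black line across the tray, on its floor, 125 mm above the bench when level; moves with the tray. y points to the lane, x across, z up. Set a roller here with its x along this x. Tray floor from 90 mm before to 60 beyond, 90 wide inside, side walls 16 high; the pivot is 30 mm before this point, the lane begins 63 beyond
- oil_bottle: bystander: small yellow plastic oil bottle, diameter 42, 120 high. Origin: centre of its underside, z up.
- tape: bystander: blue desk tape dispenser, 130 x 50 mm, 91 high. Origin: centre of its underside, z up.
Not all that is in view belongs to the job. Leave any blue look-alike of the roller_long alone.

How it is judged:
On the way, in this order (a step that is already met when the one before it is completed fails the run):
1. the longest roller rests on its flat in the V-groove, let go (x of roller_long in the frame of groove between -0.015 and 0.015 m and y of roller_long in the frame of groove between -0.165 and 0.165 m and z of roller_long in the frame of groove between 0.035757 and 0.043257 m and angle between roller_long's own z axis and vertical below 0.2 rad and angle between the x axis of roller_long and the x axis of groove, either way round below 0.25 rad and contact force between the fingers and roller_long below 0.3 N), for 0.3 s.
2. the longest roller, let go, lies flat down on the tray and has tipped it (angle between roller_long's own z axis and vertical between 0.14 and 0.6 rad and angle between the z axis of roller_long and the z axis of tray_spot, either way round below 0.2 rad and contact force between the fingers and roller_long below 0.5 N and x of roller_long in the frame of tray_spot between -0.045 and 0.045 m and y of roller_long in the frame of tray_spot between -0.06 and 0.08 m and z of roller_long in the frame of tray_spot between 0.005 and 0.03 m), for 0.04 s.
3. the second longest roller rests on its flat in the V-groove, let go (x of roller_mid in the frame of groove between -0.015 and 0.015 m and y of roller_mid in the frame of groove between -0.165 and 0.165 m and z of roller_mid in the frame of groove between 0.0335349 and 0.0410349 m and angle between roller_mid's own z axis and vertical below 0.2 rad and angle between the x axis of roller_mid and the x axis of groove, either way round below 0.25 rad and contact force between the fingers and roller_mid below 0.3 N), for 0.3 s.
4. the second longest roller, let go, lies flat down on the tray and has tipped it (angle between roller_mid's own z axis and vertical between 0.14 and 0.6 rad and angle between the z axis of roller_mid and the z axis of tray_spot, either way round below 0.2 rad and contact force between the fingers and roller_mid below 0.5 N and x of roller_mid in the frame of tray_spot between -0.045 and 0.045 m and y of roller_mid in the frame of tray_spot between -0.06 and 0.08 m and z of roller_mid in the frame of tray_spot between 0.005 and 0.03 m), for 0.04 s.
5. the third longest roller rests on its flat in the V-groove, let go (x of roller_short in the frame of groove between -0.015 and 0.015 m and y of roller_short in the frame of groove between -0.165 and 0.165 m and z of roller_short in the frame of groove between 0.0313127 and 0.0388127 m and angle between roller_short's own z axis and vertical below 0.2 rad and angle between the x axis of roller_short and the x axis of groove, either way round below 0.25 rad and contact force between the fingers and roller_short below 0.3 N), for 0.3 s.
6. the third longest roller, let go, lies flat down on the tray and has tipped it (angle between roller_short's own z axis and vertical between 0.14 and 0.6 rad and angle between the z axis of roller_short and the z axis of tray_spot, either way round below 0.2 rad and contact force between the fingers and roller_short below 0.5 N and x of roller_short in the frame of tray_spot between -0.045 and 0.045 m and y of roller_short in the frame of tray_spot between -0.06 and 0.08 m and z of roller_short in the frame of tray_spot between 0.005 and 0.03 m), for 0.04 s.
7. the shortest roller rests on its flat in the V-groove, let go (x of roller_least in the frame of groove between -0.015 and 0.015 m and y of roller_least in the frame of groove between -0.165 and 0.165 m and z of roller_least in the frame of groove between 0.0290906 and 0.0365906 m and angle between roller_least's own z axis and vertical below 0.2 rad and angle between the x axis of roller_least and the x axis of groove, either way round below 0.25 rad and contact force between the fingers and roller_least below 0.3 N), for 0.3 s.
8. the shortest roller, let go, lies flat down on the tray and has tipped it (angle between roller_least's own z axis and vertical between 0.14 and 0.6 rad and angle between the z axis of roller_least and the z axis of tray_spot, either way round below 0.2 rad and contact force between the fingers and roller_least below 0.5 N and x of roller_least in the frame of tray_spot between -0.045 and 0.045 m and y of roller_least in the frame of tray_spot between -0.06 and 0.08 m and z of roller_least in the frame of tray_spot between 0.005 and 0.03 m), for 0.04 s.
At the end, for the whole second after the job is handed in: every roller present lies on its flat in the lane, its axis at least 45 mm down from the lane's upper edge (under the cover), and the tray is back level within 0.05 rad (x of roller_long in the frame of lane between -0.05 and 0.05 m and y of roller_long in the frame of lane between 0.045 and 0.25 m and z of roller_long in the frame of lane between 0.005 and 0.028 m and angle between each of roller_long, roller_mid, roller_short, roller_least's own z axis and vertical below 0.5 rad and x of roller_mid in the frame of lane between -0.05 and 0.05 m and y of roller_mid in the frame of lane between 0.045 and 0.25 m and z of roller_mid in the frame of lane between 0.005 and 0.028 m and x of roller_short in the frame of lane between -0.05 and 0.05 m and y of roller_short in the frame of lane between 0.045 and 0.25 m and z of roller_short in the frame of lane between 0.005 and 0.028 m and x of roller_least in the frame of lane between -0.05 and 0.05 m and y of roller_least in the frame of lane between 0.045 and 0.25 m and z of roller_least in the frame of lane between 0.005 and 0.028 m and value of joint tray below 0.05 rad); the robot touches nothing.
It fails at once if the oil bottle or the tape dispenser is shifted by more than 30 mm (distance of any of oil_bottle, tape from where it was at the start of the episode above 0.03 m).
Of roller_long, roller_mid, roller_short, roller_least only 3 to 4 are there at a start; the rules pass over those that are not, and their reading is None.
At some moment in a run one of roller_long, roller_mid, roller_short, roller_least may be knocked a few centimetres aside while the robot is not near it.
Once in a run the grip may slacken for a moment while it holds something.
It also fails if it takes over 210 s, if anything falls off the work surface, if the arm or the gripper's body presses on something with over 40 N, if the wrist force passes 120 N, or if a joint passes its speed limit or range.

## Working session

There is one attempt and no reset: what is moved stays moved. The work goes in short steps, Python scripts to look and compute and a tool call to move; the robot and the scene stay as the last step left them, time stands still between calls to the robot, and variables do not carry over. Pictures are saved under pics/ and viewed, at most 14 in all, crops included, and the job is handed in when it is done.

Besides the shell and the picture viewer there is one more tool, called after "Call:" by a JSON object that holds its "op" and its "data". play_rows: Moves the arm, as the interface text tells. Its arguments: {"type":"object","properties":{"series":{"type":"array"}},"required":["series"]}

```bash
mkdir -p pics; cat > h.py <<'E'
import numpy as np, cv2
from plant import manip
def grab(n,f=None):
    d=manip.grab_frame(n)
    if f: cv2.imwrite('pics/'+f+'.png',d['frame'])
    return d
def ray(d,u,v,z,fish=False):
    K=np.array(d['mtx']);R=np.array(d['R']);t=np.array(d['t'])
    x=(u-K[0,2])/K[0,0];y=(v-K[1,2])/K[1,1]
    if fish:
        r=np.hypot(x,y); c=np.array([x*np.sin(r)/max(r,1e-9),y*np.sin(r)/max(r,1e-9),np.cos(r)])
    else: c=np.array([x,y,1.])
    o=-R.T@t; w=R.T@c
    return o+w*(z-o[2])/w[2]
def proj(d,X):
    c=np.array(d['R'])@np.array(X)+np.array(d['t']);p=np.array(d['mtx'])@c
    return p[:2]/p[2]
E
python3 - <<'E'
from h import *
for n in ('top','scene'):
    d=grab(n,n+'0'); print(n,np.round(-np.array(d['R']).T@d['t'],3),np.round(d['R'],2).tolist(),np.round(d['mtx'],0).tolist())
    cv2.imwrite('pics/%s0b.png'%n,cv2.resize(d['frame'],(800,600),interpolation=cv2.INTER_CUBIC))
print(manip.state())
E
```

```text
top [ 0.291 -0.113  1.546] [[0.01, -1.0, -0.02], [-0.99, -0.01, -0.13], [0.13, 0.02, -0.99]] [[446.0, 0.0, 257.0], [0.0, 446.0, 191.0], [0.0, 0.0, 1.0]]
scene [0.932 0.494 1.044] [[-0.82, 0.57, 0.02], [0.44, 0.66, -0.6], [-0.35, -0.49, -0.8]] [[446.0, 0.0, 253.0], [0.0, 446.0, 192.0], [0.0, 0.0, 1.0]]
{'time': 0.1, 'joint_pos': array([ 1.18600869e+00,  5.33197858e-02,  1.61414703e+00, -1.24142977e-06,
        1.47600663e+00, -1.18992469e-01]), 'joint_vel': array([-0.00049093, -0.00050233, -0.00296528,  0.00040177, -0.00220392,
       -0.00049216]), 'joint_efforts': array([ 9.20437060e-05, -3.94894624e+01, -3.71366680e+01, -9.41829262e-05,
        3.84327941e-03,  4.70478994e-05]), 'tool_pos': array([0.16395606, 0.6025297 , 0.23017379]), 'tool_rot': array([-2.33780292e-04,  1.32506613e-01,  9.91181675e-01, -9.10871064e-04]), 'contact_force': array([ 0.00070037, -0.34350512, -0.17577442]), 'ft_torque': array([ 0.04521512, -0.03173193,  0.02749822]), 'grasp_force': 0.0, 'gripper_width': 1.0002112947336022}
```

View pics/top0b.png

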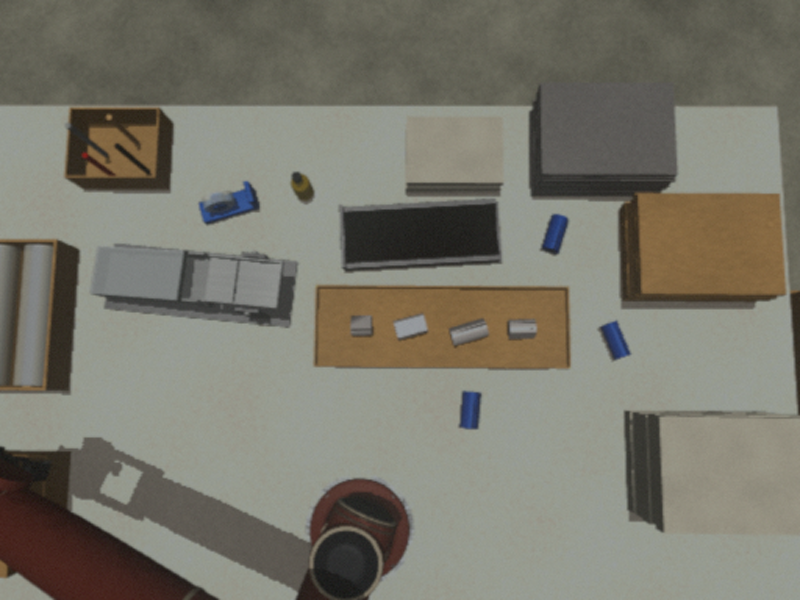

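View pics/scene0b.png

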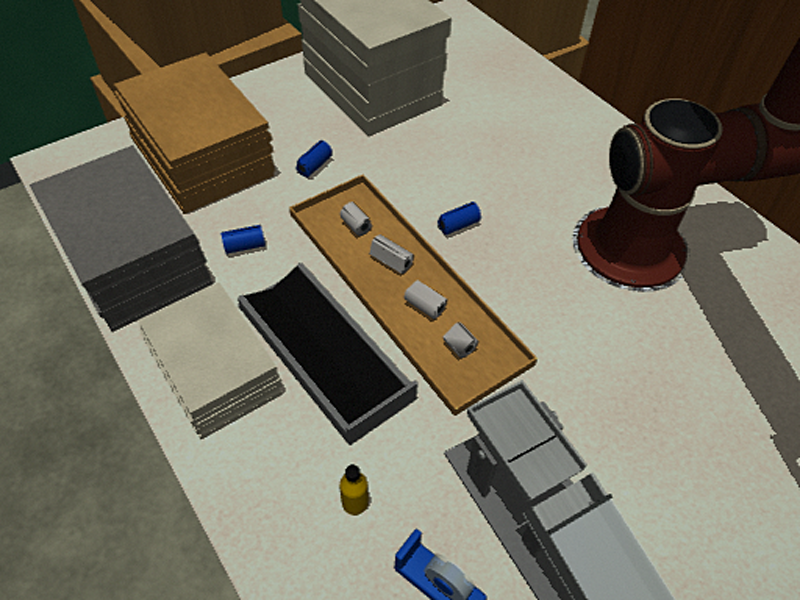

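```bash
python3 - <<'E'
from h import *
a=cv2.imread('pics/top0.png');b=cv2.imread('pics/scene0.png')
r=lambda im,w,h:cv2.resize(im,(w,h),interpolation=cv2.INTER_CUBIC)
m=np.zeros((590,800,3),np.uint8)
m[:192]=r(a[196:228,218:351][:, :133],800,192)
m[192:192+200,:400]=r(a[155:210,115:225][5:],400,182)[:1].repeat(200,0)*0
m[192:392,:400]=r(a[155:205,100:200],400,200)
m[192:392,400:]=r(a[125:180,213:323],400,200)
m[392:]=r(b[125:125+0+66,210:320],800,198)*0+r(b[125:235,210:320],198,198)[:,:1]*0
m[392:,:300]=r(b[125:180,215:298],300,198); m[392:,310:610]=r(b[175:230,245:328],300,198)
cv2.imwrite('pics/m1.png',m)
E
```

```text
(no output)
```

View pics/m1.png

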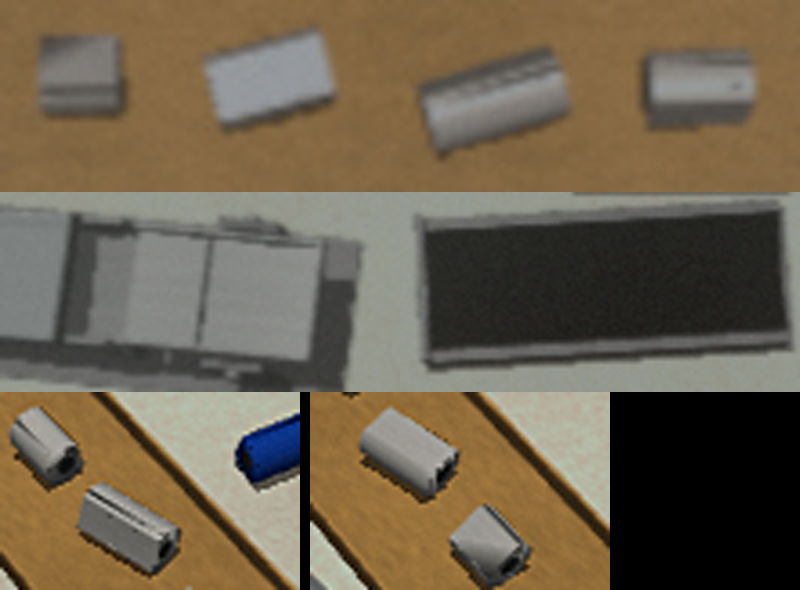

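```bash
python3 - <<'E'
from h import *
d=grab('top')
P=lambda px,o,s,off,z:ray(d,o[0]+(px[0]-off[0])/s,o[1]+(px[1]-off[1])/s,z)[:2]
g=[P(p,(213,125),3.636,(400,192),.036) for p in [(416,215),(782,203),(792,347),(425,365)]]
print('groove',np.round(g,3).tolist(),np.round(np.mean(g,0),3))
t=[P(p,(100,155),4,(0,192),.125) for p in [(208,240),(200,345),(322,243),(310,358)]]
print('tray',np.round(t,3).tolist(), 'mid',(t[0]+t[1])/2,np.degrees(np.arctan2(*(t[0]-t[1])[::-1])))
for n,a,b in [('least',(40,78),(122,78)),('mid',(215,92),(325,62)),('long',(430,118),(560,78)),('short',(645,88),(755,88))]:
    A,B=[P(p,(218,196),6.015,(0,0),.03) for p in (a,b)]
    print(n,np.round((A+B)/2,3),np.linalg.norm(A-B).round(3),'axis yaw',np.degrees(np.arctan2(*(A-B)[::-1])).round(1))
c=manip.grab_frame('wrist');print(np.round(c['mtx'],1).tolist(),np.round(c['R'],2).tolist(),np.round(-np.array(c['R']).T@c['t'],3))
E
```

```text
groove [[0.703, 0.052], [0.716, -0.298], [0.577, -0.306], [0.557, 0.04]] [ 0.638 -0.128]
tray [[0.559, 0.252], [0.473, 0.255], [0.557, 0.159], [0.463, 0.166]] mid [0.5159723  0.25390589] -2.049913084170536
least [ 0.433 -0.001] 0.047 axis yaw 90.4
mid [ 0.434 -0.109] 0.065 axis yaw 105.7
long [ 0.423 -0.236] 0.077 axis yaw 107.5
short [ 0.429 -0.352] 0.062 axis yaw 90.4
[[297.3, 0.0, 255.1], [0.0, 297.3, 195.3], [0.0, 0.0, 1.0]] [[0.26, 0.97, -0.0], [0.91, -0.25, 0.32], [0.31, -0.09, -0.95]] [0.084 0.624 0.372]
```

Call:
{"op": "play_rows", "data": {"series": [[[0.037,-0.044,0,0,0,-7.1,1],[0.037,-0.044,0,0,0,-7.1,1],[0.037,-0.044,0,0,0,-7.1,1],[0.037,-0.044,0,0,0,-7.1,1],[0.037,-0.044,0,0,0,-7.1,1],[0.037,-0.044,0,0,0,-7.1,1],[0.037,-0.044,0,0,0,-7.1,1],[0.03,-0.04,0,0,0,-7.3,1],[0,-0.049,0,0,0,0,1],[0,-0.049,0,0,0,0,1]]]}}

```text
time: 1.2
tool_pos: [0.4197, 0.1952, 0.231]
tool_rot: [-0.0, 0.589, 0.808, -0.0]
contact_force: [0.8, 0.1, 0.2]
gripper_width: 1.003
grasp_force: 0.0
```

Call:
{"op": "play_rows", "data": {"series": [[[-0.005,-0.049,0,0,0,0,1],[-0.005,-0.049,0,0,0,0,1],[-0.005,-0.049,0,0,0,0,1],[-0.005,-0.049,0,0,0,0,1],[-0.005,-0.049,0,0,0,0,1],[0,-0.049,0,0,0,0,1],[0,-0.049,0,0,0,0,1],[0,-0.04,0,0,0,0,1],[0,0,0,0,0,0,1],[0,0,0,0,0,0,1]]]}}

```text
time: 2.2
tool_pos: [0.3941, -0.1863, 0.231]
tool_rot: [-0.001, 0.59, 0.807, 0.0]
contact_force: [0.3, -0.1, -0.4]
gripper_width: 1.002
grasp_force: 0.0
```

```bash
cat >> h.py <<'E'
def st():
    from scipy.spatial.transform import Rotation as Ro
    s=manip.state();q=s['tool_rot'];R=Ro.from_quat(np.r_[q[1:],q[0]]).as_matrix()
    print('t',s['time'],'p',np.round(s['tool_pos'],4),'yawY',np.degrees(np.arctan2(R[1,1],R[0,1])).round(1),'zax',np.round(R[:,2],3),'g',round(s['gripper_width'],3),'gf',round(s['grasp_force'],1),'F',np.round(s['contact_force'],2))
E
python3 - <<'E'
from h import *
st();d=grab('wrist','w1')
cv2.imwrite('pics/w1b.png',cv2.resize(d['frame'],(800,600),interpolation=cv2.INTER_CUBIC))
E
```

```text
t 2.2 p [ 0.3941 -0.1863  0.231 ] yawY 17.6 zax [-0.001  0.001 -1.   ] g 1.002 gf 0.0 F [ 0.29 -0.11 -0.36]
```

View pics/w1b.png

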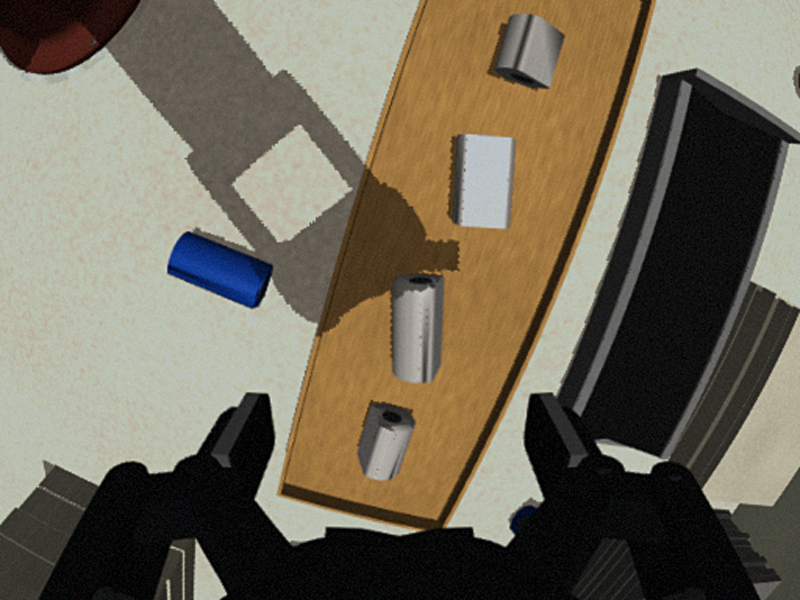

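```bash
python3 - <<'E'
from h import *
d=grab('wrist')
im=d['frame'];m=np.zeros((400,800,3),np.uint8)
for i,(x,y,w) in enumerate([(228,170,80),(215,250,70),(275,80,70),(305,0,64)]):
    m[:,i*200:(i+1)*200]=cv2.resize(im[y:y+w,x:x+w],(400,400),interpolation=cv2.INTER_CUBIC)[:,:][:,100:300] if 0 else cv2.resize(im[y:y+w,x+w//4:x+3*w//4],(200,400),interpolation=cv2.INTER_CUBIC)
cv2.imwrite('pics/m2.png',m)
f=lambda u,v,z:ray(d,u/1.5625,v/1.5625,z,True)[:2]
for n,a,b in [('long',(418,283),(414,372)),('mid',(487,140),(483,224)),('short',(391,415),(383,470)),('least',(534,20),(522,78))]:
    A,B=f(*a,.03),f(*b,.03);print(n,np.round((A+B)/2,3),np.linalg.norm(A-B).round(3),np.degrees(np.arctan2(*(A-B)[::-1])).round(1))
g=[f(u,v,.036) for u,v in [(697,70),(797,140),(663,457),(562,400)]];print(np.round(g,3).tolist())
E
```

```text
long [ 0.424 -0.234] 0.076 106.1
mid [ 0.436 -0.108] 0.063 106.6
short [ 0.435 -0.347] 0.062 100.4
least [0.435 0.001] 0.048 96.0
[[0.574, 0.05], [0.71, 0.053], [0.715, -0.291], [0.567, -0.257]]
```

View pics/m2.png

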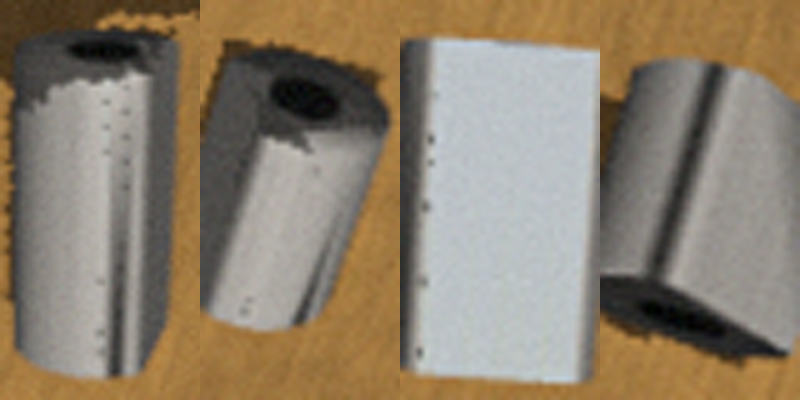

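Call:
{"op": "play_rows", "data": {"series": [[[0.03,-0.048,0,0,0,-1.3,1],[0,0,-0.045,0,0,0,1],[0,0,-0.045,0,0,0,1],[0,0,-0.045,0,0,0,1],[0,0,-0.045,0,0,0,1],[0,0,-0.025,0,0,0,1],[0,0,-0.018,0,0,0,1],[0,0,0,0,0,0,1],[0,0,0,0,0,0,1]]]}}

```text
time: 3.2
tool_pos: [0.4214, -0.2273, 0.0087]
tool_rot: [0.0, 0.598, 0.802, 0.0]
contact_force: [-0.1, -0.7, 1.7]
gripper_width: 1.0
grasp_force: 0.0
```

Call:
{"op": "play_rows", "data": {"series": [[[0,0,0,0,0,0,0],[0,0,0,0,0,0,0],[0,0,0,0,0,0,0],[0,0,0,0,0,0,0],[0,0,0,0,0,0,0],[0,0,0,0,0,0,0],[0,0,0,0,0,0,0]]]}}

```text
time: 3.9
tool_pos: [0.4219, -0.2288, 0.0097]
tool_rot: [0.001, 0.599, 0.801, 0.0]
contact_force: [-0.5, 1.0, 5.9]
gripper_width: 0.454
grasp_force: 60.0
```

Call:
{"op": "play_rows", "data": {"series": [[[0,0,0.02,0,0,0,0],[0,0,0.04,0,0,0,0],[0,0,0.045,0,0,8.4,0],[0.03,0.012,0,0,0,8.4,0],[0.03,0.012,0,0,0,8.5,0],[0.03,0.012,0,0,0,8.5,0],[0.03,0.012,0,0,0,8.5,0],[0.03,0.012,0,0,0,8.5,0],[0.03,0.012,0,0,0,8.5,0],[0.034,0.012,0,0,0,8.5,0]]]}}

```text
time: 4.9
tool_pos: [0.6348, -0.1434, 0.1116]
tool_rot: [-0.002, 0.047, 0.999, 0.0]
contact_force: [-0.3, -0.6, -3.3]
gripper_width: 0.458
grasp_force: 62.4
```

Call:
{"op": "play_rows", "data": {"series": [[[0,0,0,0,0,8.5,0],[0,0,0,0,0,0,0],[0,0,0,0,0,0,0]]]}}

```text
time: 5.2
tool_pos: [0.6338, -0.1441, 0.112]
tool_rot: [-0.001, -0.023, 1.0, 0.0]
contact_force: [-1.0, 0.7, -4.8]
gripper_width: 0.457
grasp_force: 62.3
```

```bash
python3 - <<'E'
from h import *
st();d=grab('wrist','w2')
cv2.imwrite('pics/w2b.png',cv2.resize(d['frame'],(800,600),interpolation=cv2.INTER_CUBIC))
E
```

```text
t 5.2 p [ 0.6338 -0.1441  0.112 ] yawY 92.6 zax [-0.002  0.001 -1.   ] g 0.457 gf 62.3 F [-0.99  0.7  -4.83]
```

View pics/w2b.png

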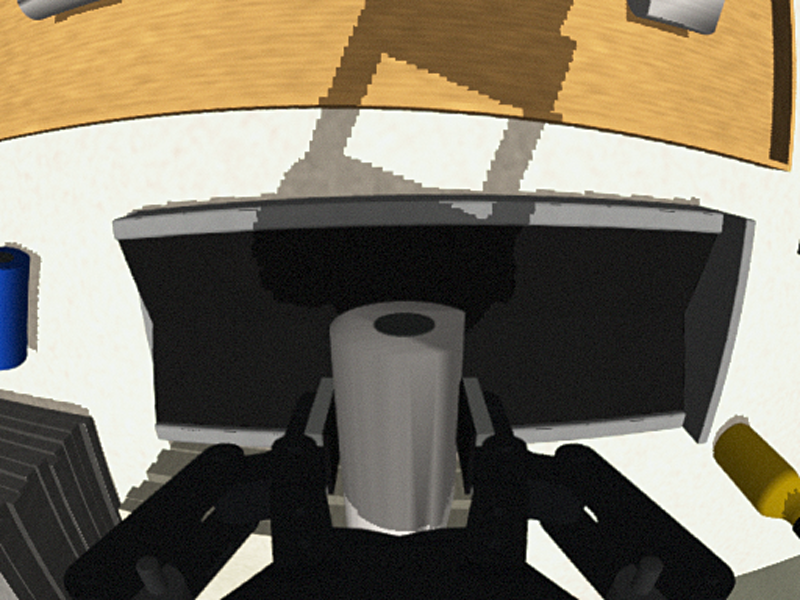

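```bash
python3 - <<'E'
from h import *
d=grab('wrist')
f=lambda u,v,z:ray(d,u/1.5625,v/1.5625,z,True)
for p in [(115,225),(440,207),(722,215),(157,435),(690,423)]: print(p,np.round(f(*p,.036),3))
print(np.round(f(404,322,.126),3))
E
```

```text
(115, 225) [ 0.587 -0.301  0.036]
(440, 207) [ 0.575 -0.129  0.036]
(722, 215) [0.564 0.033 0.036]
(157, 435) [ 0.719 -0.294  0.036]
(690, 423) [0.698 0.049 0.036]
[ 0.6   -0.145  0.126]
```

Call:
{"op": "play_rows", "data": {"series": [[[0.004,0,-0.02,0,0,0.9,0],[0,0,-0.03,0,0,0,0],[0,0,-0.02,0,0,0,0],[0,0,-0.006,0,0,0,0],[0,0,-0.002,0,0,0,0],[0,0,0,0,0,0,0],[0,0,0,0,0,0,0]]]}}

```text
time: 6.0
tool_pos: [0.6401, -0.1448, 0.0372]
tool_rot: [0.001, -0.032, 0.999, -0.001]
contact_force: [0.6, -0.1, -3.7]
gripper_width: 0.452
grasp_force: 62.3
```

Call:
{"op": "play_rows", "data": {"series": [[[0,0,-0.004,0,0,0,0],[0,0,0,0,0,0,0],[0,0,-0.002,0,0,0,0],[0,0,0,0,0,0,0],[0,0,0,0,0,0,0]]]}}

```text
time: 6.5
tool_pos: [0.6392, -0.1444, 0.0301]
tool_rot: [0.0, -0.032, 0.999, -0.0]
contact_force: [-2.8, 0.2, 2.3]
gripper_width: 0.452
grasp_force: 62.8
```

Touching. Release, raise, shut the fingers and move behind it (−y side).

Call:
{"op": "play_rows", "data": {"series": [[[0,0,0,0,0,0,0.75],[0,0,0,0,0,0,0.75],[0,0,0,0,0,0,0.75],[0,0,0.03,0,0,0,0.75],[0,0,0.045,0,0,0,0.75],[0,-0.03,0.01,0,0,0,0],[0,-0.03,0,0,0,0,0],[0,0,0,0,0,0,0],[0,0,0,0,0,0,0],[0,0,0,0,0,0,0]]]}}

```text
time: 7.5
tool_pos: [0.6386, -0.2034, 0.1135]
tool_rot: [-0.0, -0.032, 0.999, 0.0]
contact_force: [0.1, -0.4, -0.4]
gripper_width: 0.0
grasp_force: 0.0
```

```bash
python3 - <<'E'
from h import *
st();d=grab('wrist','w3')
cv2.imwrite('pics/w3b.png',cv2.resize(d['frame'],(640,480),interpolation=cv2.INTER_CUBIC))
E
```

```text
t 7.5 p [ 0.6386 -0.2034  0.1135] yawY 93.7 zax [-0.001  0.001 -1.   ] g 0.0 gf 0.0 F [ 0.1  -0.44 -0.39]
```

View pics/w3b.png

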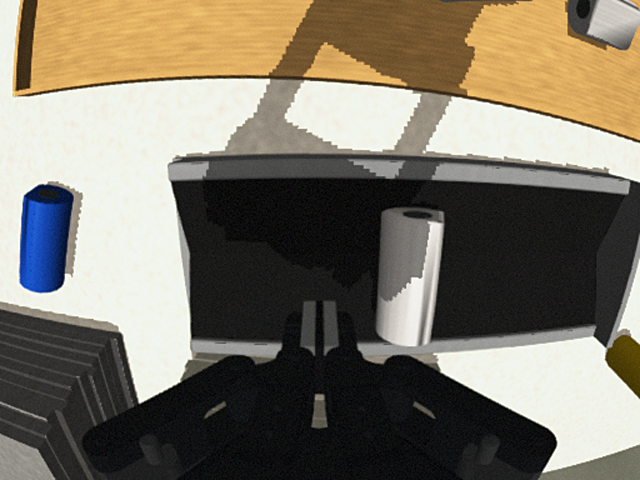

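Call:
{"op": "play_rows", "data": {"series": [[[0,0,-0.035,0,0,0,0],[0,0,-0.035,0,0,0,0],[0,0,-0.007,0,0,0,0],[0,0.006,0,0,0,0,0],[0,0.006,0,0,0,0,0],[0,0.006,0,0,0,0,0],[0,0.005,0,0,0,0,0],[0,0.005,0,0,0,0,0],[0,0.005,0,0,0,0,0],[0,0.004,0,0,0,0,0]]]}}

```text
time: 8.55
tool_pos: [0.639, -0.1667, 0.0376]
tool_rot: [0.0, -0.032, 0.999, 0.0]
contact_force: [0.6, -1.1, -0.2]
gripper_width: 0.004
grasp_force: 0.0
```

Call:
{"op": "play_rows", "data": {"series": [[[0,0.004,0,0,0,0,0],[0,0.004,0,0,0,0,0],[0,0.004,0,0,0,0,0],[0,0.004,0,0,0,0,0],[0,0.004,0,0,0,0,0]]]}}

```text
time: 9.05
tool_pos: [0.6388, -0.1469, 0.0372]
tool_rot: [-0.0, -0.032, 0.999, 0.0]
contact_force: [0.2, 0.5, -0.0]
gripper_width: 0.002
grasp_force: 0.0
```

```bash
python3 - <<'E'
from h import *
st();d=grab('wrist','w4')
f=lambda u,v,z:ray(d,u,v,z,True)
cv2.imwrite('pics/w4b.png',cv2.resize(d['frame'][120:300,100:420],(640,360),interpolation=cv2.INTER_CUBIC))
E
```

```text
t 9.05 p [ 0.6388 -0.1469  0.0372] yawY 93.7 zax [-0.  0. -1.] g 0.002 gf 0.0 F [ 0.17  0.49 -0.01]
```

View pics/w4b.png

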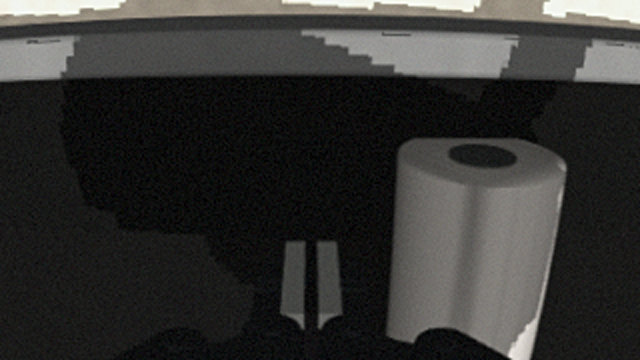

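```bash
python3 - <<'E'
from h import *
d=manip.grab_frame('wrist')
f=lambda u,v,z:ray(d,100+u/2,120+v/2,z,True)
for z in (.040,.046): print(np.round(f(482,155,z),3))
# project ideal end face for flat-down roller, compare
R=np.array(d['R']);t=np.array(d['t'])
def pf(X):
    c=R@X+t;th=np.arctan2(np.hypot(c[0],c[1]),c[2]);a=np.arctan2(c[1],c[0]);K=d['mtx']
    return np.array([K[0][2]+K[0][0]*th*np.cos(a),K[1][2]+K[1][1]*th*np.sin(a)])
for y0 in (-.112,-.105,-.10):
    for nm,dy,dz in [('flatL',-.015,-.016),('flatR',.015,-.016),('L',-.022,0),('R',.022,0),('top',0,.022),('c',0,0)]:
        print(y0,nm,((pf(np.array([.602,y0+dy,.0396+dz]))-[100,120])*2).round(0))
E
```

```text
[ 0.602 -0.106  0.04 ]
[ 0.6   -0.108  0.046]
-0.112 flatL [393. 132.]
-0.112 flatR [496. 139.]
-0.112 L [373. 149.]
-0.112 R [538. 160.]
-0.112 top [481. 187.]
-0.112 c [459. 155.]
-0.105 flatL [417. 134.]
-0.105 flatR [518. 141.]
-0.105 L [401. 151.]
-0.105 R [561. 161.]
-0.105 top [511. 189.]
-0.105 c [485. 156.]
-0.1 flatL [435. 135.]
-0.1 flatR [534. 142.]
-0.1 L [420. 152.]
-0.1 R [578. 162.]
-0.1 top [531. 190.]
-0.1 c [503. 157.]
```

Call:
{"op": "play_rows", "data": {"series": [[[0,0,0.03,0,0,0,0],[0,0,0.045,0,0,0,1],[0.001,0.042,0,0,0,0,1],[0,0,0,0,0,0,1],[0,0,0,0,0,0,1],[0,0,-0.04,0,0,0,1],[0,0,-0.035,0,0,0,1],[0,0,-0.01,0,0,0,1],[0,0,0,0,0,0,1]]]}}

```text
time: 10.05
tool_pos: [0.6376, -0.1053, 0.0242]
tool_rot: [-0.003, -0.032, 0.999, 0.001]
contact_force: [-0.4, -0.2, -0.2]
gripper_width: 1.002
grasp_force: 0.0
```

Call:
{"op": "play_rows", "data": {"series": [[[0,0,0,0,0,0,0],[0,0,0,0,0,0,0],[0,0,0,0,0,0,0],[0,0,0,0,0,0,0],[0,0,0,0,0,0,0],[0,0,0,0,0,0,0],[0,0,0,0,0,0,0]]]}}

```text
time: 10.75
tool_pos: [0.6418, -0.1059, 0.0299]
tool_rot: [0.002, -0.032, 0.999, -0.001]
contact_force: [0.1, -0.9, 6.2]
gripper_width: 0.494
grasp_force: 61.1
```

Call:
{"op": "play_rows", "data": {"series": [[[0,0,0,0,0,0,1],[0,0,-0.005,0,0,0,1],[0,0,0,0,0,0,0],[0,0,0,0,0,0,0],[0,0,0,0,0,0,0],[0,0,0,0,0,0,0],[0,0,0,0,0,0,0],[0,0,0,0,0,0,0]]]}}

```text
time: 11.55
tool_pos: [0.6395, -0.105, 0.0218]
tool_rot: [-0.0, -0.032, 0.999, 0.0]
contact_force: [0.0, 0.2, -1.8]
gripper_width: 0.495
grasp_force: 60.9
```

Call:
{"op": "play_rows", "data": {"series": [[[0,0,0.02,0,0,0,0],[0,0,0.04,0,0,0,0],[0,0,0.045,0,0,0,0],[0,0,0.045,0,0,0,0],[0,0,0.03,0,0,0,0],[-0.012,0.036,0,0,0,0,0],[-0.012,0.036,0,0,0,-2,0],[-0.012,0.036,0,0,0,-2,0],[-0.012,0.036,0,0,0,-2,0],[-0.012,0.036,0,0,0,-1.7,0]]]}}

```text
time: 12.55
tool_pos: [0.5788, 0.0759, 0.2015]
tool_rot: [-0.0, 0.036, 0.999, -0.0]
contact_force: [0.5, 0.7, -3.3]
gripper_width: 0.501
grasp_force: 61.9
```

Call:
{"op": "play_rows", "data": {"series": [[[-0.012,0.036,0,0,0,0,0],[-0.012,0.036,0,0,0,0,0],[-0.012,0.036,0,0,0,0,0],[-0.012,0.036,0,0,0,0,0],[-0.012,0.032,0,0,0,0,0],[0,0,0,0,0,0,0],[0,0,0,0,0,0,0]]]}}

```text
time: 13.25
tool_pos: [0.5193, 0.2511, 0.2016]
tool_rot: [-0.0, 0.034, 0.999, -0.001]
contact_force: [-0.3, -0.2, -3.2]
gripper_width: 0.498
grasp_force: 43.9
```

```bash
python3 - <<'E'
from h import *
st();d=grab('wrist','w5')
cv2.imwrite('pics/w5b.png',cv2.resize(d['frame'],(800,600),interpolation=cv2.INTER_CUBIC))
E
```

```text
t 13.25 p [0.5193 0.2511 0.2016] yawY 86.1 zax [-0.001 -0.001 -1.   ] g 0.498 gf 43.9 F [-0.29 -0.22 -3.21]
```

View pics/w5b.png

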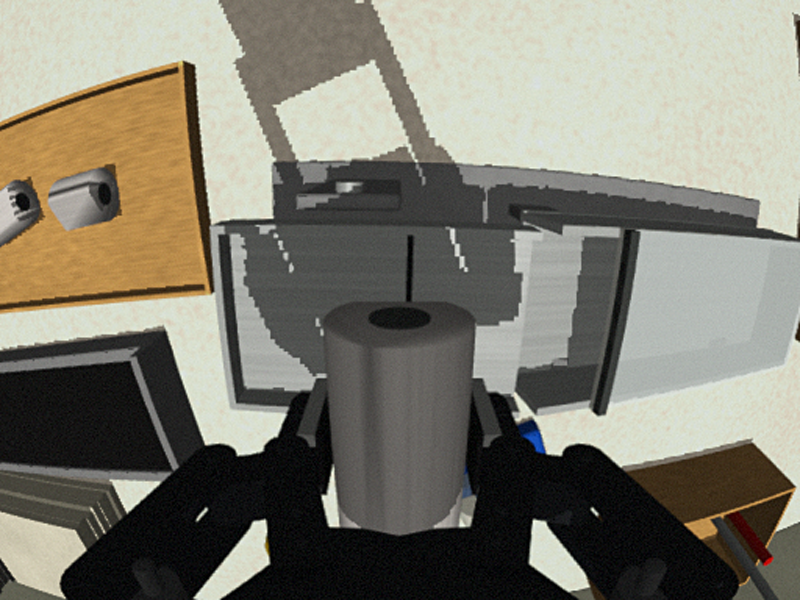

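```bash
python3 - <<'E'
from h import *
d=grab('wrist')
f=lambda u,v,z:ray(d,u/1.5625,v/1.5625,z,True)
for p,z in [((410,237),.125),((409,298),.125),((240,400),.125),((232,237),.125),((520,405),.125),((527,228),.125),((215,226),.141),((232,408),.141),((400,318),.2196)]: print(p,np.round(f(*p,z),4))
st()
E
```

```text
(410, 237) [0.4774 0.2577 0.125 ]
(409, 298) [0.5078 0.2553 0.125 ]
(240, 400) [0.5617 0.1562 0.125 ]
(232, 237) [0.4698 0.1697 0.125 ]
(520, 405) [0.5747 0.3135 0.125 ]
(527, 228) [0.476  0.3149 0.125 ]
(215, 226) [0.4613 0.1682 0.141 ]
(232, 408) [0.5575 0.1577 0.141 ]
(400, 318) [0.483  0.2524 0.2196]
t 13.35 p [0.52   0.25   0.2018] yawY 85.9 zax [-0.    -0.001 -1.   ] g 0.503 gf 43.9 F [-0.27 -0.52 -3.23]
```

Call:
{"op": "play_rows", "data": {"series": [[[0.002,0.004,-0.02,0,0,-0.5,0],[0,0,-0.03,0,0,0,0],[0,0,-0.018,0,0,0,0],[0,0,-0.006,0,0,0,0],[0,0,-0.002,0,0,0,0],[0,0,0,0,0,0,0]]]}}

```text
time: 13.95
tool_pos: [0.5234, 0.2548, 0.1283]
tool_rot: [0.002, 0.04, 0.999, 0.001]
contact_force: [-1.3, 1.5, 0.9]
gripper_width: 0.496
grasp_force: 66.6
```

Call:
{"op": "play_rows", "data": {"series": [[[0,0,0,0,0,0,1],[0,0,0,0,0,0,1],[0,0,0.03,0,0,0,1],[0,0,0.05,0,0,0,1],[0,0,0.05,0,0,0,1],[0,0,0,0,0,0,1],[0,0,0,0,0,0,1],[0,0,0,0,0,0,1],[0,0,0,0,0,0,1],[0,0,0,0,0,0,1]]]}}

```text
time: 14.95
tool_pos: [0.5212, 0.2544, 0.2543]
tool_rot: [-0.002, 0.04, 0.999, -0.001]
contact_force: [0.6, 0.4, -0.7]
gripper_width: 0.995
grasp_force: 0.0
```

```bash
python3 - <<'E'
from h import *
st();d=grab('wrist','w6');s=grab('scene','s6')
m=np.zeros((600,800,3),np.uint8)
m[:300,:400]=cv2.resize(d['frame'],(400,300));m[:300,400:]=cv2.resize(d['frame'][130:270,250:440],(400,300))
m[300:]=cv2.resize(s['frame'],(800,600))[0:1]*0
m[300:,:400]=cv2.resize(s['frame'][240:384,280:472],(400,300),interpolation=cv2.INTER_CUBIC)
m[300:,400:]=cv2.resize(s['frame'],(400,300))
cv2.imwrite('pics/m6.png',m)
E
```

```text
t 14.95 p [0.5212 0.2544 0.2543] yawY 85.5 zax [-0.003 -0.001 -1.   ] g 0.995 gf 0.0 F [ 0.6   0.43 -0.69]
```

View pics/m6.png

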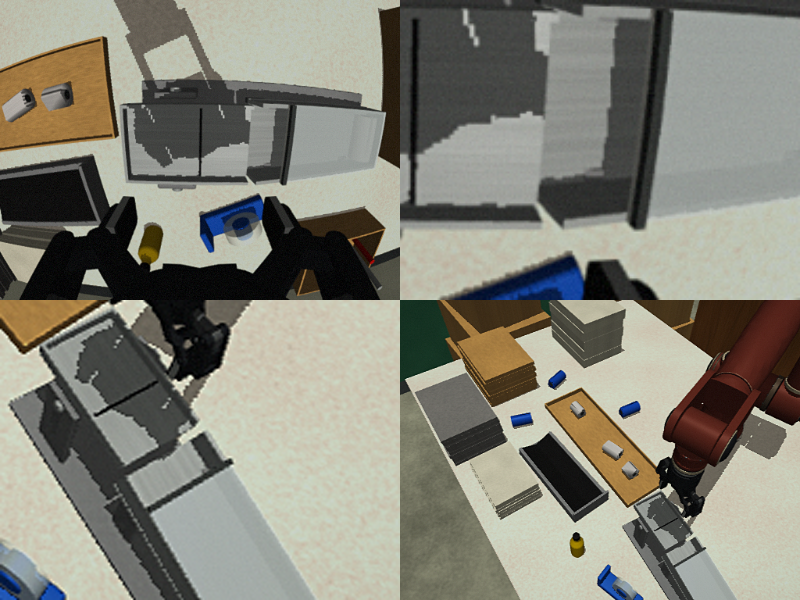

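```bash
cat >> h.py <<'E'
def rollers(cam='top',xr=(.35,.51),yr=(-.38,.12),z=.03,show=True):
    """grey blobs inside the box: world centre, size, axis yaw"""
    d=manip.grab_frame(cam);fish=cam=='wrist'
    hsv=cv2.cvtColor(d['frame'],cv2.COLOR_BGR2HSV)
    m=((hsv[...,1]<70)&(hsv[...,2]>25)).astype(np.uint8)
    n,lab=cv2.connectedComponents(m);out=[]
    for i in range(1,n):
        v,u=np.nonzero(lab==i)
        if not 60<len(u)<9000: continue
        W=np.array([ray(d,a,b,z,fish)[:2] for a,b in zip(u,v)]);c=W.mean(0)
        if not(xr[0]<c[0]<xr[1] and yr[0]<c[1]<yr[1]): continue
        r=cv2.minAreaRect((W*1000).astype(np.float32))
        ev,V=np.linalg.eigh(np.cov(W.T));a=np.degrees(np.arctan2(V[1,1],V[0,1]))%180
        out.append((r[0],r[1],r[2],a,len(u)))
        if show: print(cam,'c',np.round(r[0],0),'size',np.round(r[1],0),'rect',round(r[2],1),'pca',round(a,1),len(u),'meanV',round(hsv[v,u,2].mean()))
    return d,out
E
python3 - <<'E'
from h import *
rollers('top')
E
```

```text
top c [ 435. -107.] size [43. 70.] rect 15.7 pca 105.0 255 meanV 164
top c [436.   2.] size [41. 45.] rect 0.4 pca 106.7 173 meanV 127
top c [ 432. -350.] size [41. 61.] rect 0.4 pca 96.4 215 meanV 134
```

Call:
{"op": "play_rows", "data": {"series": [[[-0.009,-0.036,0,0,0,-7,1],[-0.009,-0.036,0,0,0,-7,1],[-0.009,-0.036,0,0,0,-7,1],[-0.009,-0.036,0,0,0,-7,1],[-0.009,-0.036,0,0,0,-7,1],[-0.009,-0.036,0,0,0,-7,1],[-0.008,-0.036,0,0,0,-7,1],[-0.008,-0.036,0,0,0,-7,1],[-0.008,-0.036,0,0,0,-7,1],[-0.008,-0.036,0,0,0,-6.8,1]]]}}

```text
time: 16.1
tool_pos: [0.4353, -0.1066, 0.2563]
tool_rot: [0.0, 0.606, 0.795, 0.0]
contact_force: [-0.0, -0.8, -0.1]
gripper_width: 0.999
grasp_force: 0.0
```

Call:
{"op": "play_rows", "data": {"series": [[[0,0,-0.02,0,0,0,1],[0,0,-0.04,0,0,0,1],[0,0,-0.02,0,0,0,1],[0,0,0,0,0,0,1],[0,0,0,0,0,0,1]]]}}

```text
time: 16.6
tool_pos: [0.436, -0.1053, 0.1767]
tool_rot: [-0.0, 0.604, 0.797, -0.0]
contact_force: [0.7, 0.3, 0.3]
gripper_width: 1.001
grasp_force: 0.0
```

```bash
python3 - <<'E'
from h import *
st();rollers('wrist')
E
```

```text
t 16.6 p [ 0.436  -0.1053  0.1767] yawY 15.7 zax [-0.  0. -1.] g 1.001 gf 0.0 F [0.65 0.29 0.33]
wrist c [437.   1.] size [43. 48.] rect 1.6 pca 95.4 2129 meanV 144
wrist c [ 435. -107.] size [43. 75.] rect 15.7 pca 105.8 2919 meanV 100
wrist c [ 432. -331.] size [39. 67.] rect 2.3 pca 74.9 613 meanV 88
```

Call:
{"op": "play_rows", "data": {"series": [[[0,-0.002,-0.04,0,0,0,1],[0,0,-0.045,0,0,0,1],[0,0,-0.045,0,0,0,1],[0,0,-0.025,0,0,0,1],[0,0,-0.015,0,0,0,1],[0,0,0,0,0,0,1],[0,0,0,0,0,0,0],[0,0,0,0,0,0,0],[0,0,0,0,0,0,0],[0,0,0,0,0,0,0]]]}}

```text
time: 17.65
tool_pos: [0.4375, -0.1079, 0.0084]
tool_rot: [0.002, 0.604, 0.797, 0.0]
contact_force: [-1.8, 0.7, 6.9]
gripper_width: 0.494
grasp_force: 60.8
```

Call:
{"op": "play_rows", "data": {"series": [[[0,0,0,0,0,0,0],[0,0,0,0,0,0,0],[0,0,0,0,0,0,0]]]}}

```text
time: 17.95
tool_pos: [0.4375, -0.1079, 0.0084]
tool_rot: [0.002, 0.604, 0.797, 0.0]
contact_force: [-0.3, 0.5, 6.0]
gripper_width: 0.497
grasp_force: 60.8
```

Call:
{"op": "play_rows", "data": {"series": [[[0,0,0.02,0,0,0,0],[0,0,0.04,0,0,0,0],[0,0,0.045,0,0,8.4,0],[0.03,-0.006,0,0,0,8.5,0],[0.03,-0.006,0,0,0,8.5,0],[0.03,-0.006,0,0,0,8.5,0],[0.03,-0.006,0,0,0,8.5,0],[0.03,-0.006,0,0,0,8.5,0],[0.03,-0.006,0,0,0,8.5,0],[0.025,-0.006,0,0,0,8.5,0]]]}}

```text
time: 18.95
tool_pos: [0.6419, -0.1493, 0.1107]
tool_rot: [-0.0, 0.053, 0.999, 0.0]
contact_force: [-0.4, -0.6, -3.7]
gripper_width: 0.493
grasp_force: 62.5
```

Call:
{"op": "play_rows", "data": {"series": [[[0,0,0,0,0,8.5,0],[0,0,0,0,0,1.5,0],[0,0,-0.04,0,0,0,0],[0,0,-0.03,0,0,0,0],[0,0,-0.008,0,0,0,0],[0,0,-0.002,0,0,0,0],[0,0,0,0,0,0,0]]]}}

```text
time: 19.65
tool_pos: [0.6415, -0.1495, 0.0326]
tool_rot: [0.001, -0.031, 1.0, -0.0]
contact_force: [0.5, -0.5, -2.6]
gripper_width: 0.496
grasp_force: 62.5
```

Call:
{"op": "play_rows", "data": {"series": [[[0,0,-0.003,0,0,0,0],[0,0,-0.002,0,0,0,0],[0,0,0,0,0,0,0],[0,0,0,0,0,0,0]]]}}

```text
time: 20.05
tool_pos: [0.642, -0.1496, 0.0277]
tool_rot: [0.001, -0.031, 1.0, -0.0]
contact_force: [1.8, -0.6, 0.1]
gripper_width: 0.501
grasp_force: 62.8
```

Call:
{"op": "play_rows", "data": {"series": [[[0,0,-0.001,0,0,0,0.8],[0,0,0,0,0,0,0.8],[0,0,0,0,0,0,0.8],[0,0,0.03,0,0,0,0.8],[0,0,0.045,0,0,0,0.8],[0,-0.03,0.01,0,0,0,0],[0,-0.03,0,0,0,0,0],[0,0,0,0,0,0,0],[0,0,0,0,0,0,0],[0,0,0,0,0,0,0]]]}}

```text
time: 21.05
tool_pos: [0.6405, -0.2083, 0.1095]
tool_rot: [-0.001, -0.031, 1.0, 0.001]
contact_force: [0.3, -0.2, -0.0]
gripper_width: 0.003
grasp_force: 0.0
```

```bash
cat >> h.py <<'E'
def groove_roller():
    """end face of the roller lying in the groove: grey blob on black"""
    return rollers('wrist',(.58,.70),(-.29,.03),.045)
E
python3 - <<'E'
from h import *
st();groove_roller()
E
```

```text
t 21.05 p [ 0.6405 -0.2083  0.1095] yawY 93.6 zax [-0.001  0.001 -1.   ] g 0.003 gf 0.0 F [ 0.3  -0.22 -0.03]
```

Call:
{"op": "play_rows", "data": {"series": [[[0,0,-0.035,0,0,0,0],[0,0,-0.035,0,0,0,0],[0,0,-0.007,0,0,0,0],[0,0.006,0,0,0,0,0],[0,0.006,0,0,0,0,0],[0,0.006,0,0,0,0,0],[0,0.005,0,0,0,0,0],[0,0.005,0,0,0,0,0],[0,0.005,0,0,0,0,0],[0,0.004,0,0,0,0,0]]]}}

```text
time: 22.1
tool_pos: [0.641, -0.1718, 0.0336]
tool_rot: [0.0, -0.031, 1.0, -0.0]
contact_force: [-0.1, -0.8, 0.5]
gripper_width: 0.0
grasp_force: 0.3
```

```bash
python3 - <<'E'
from h import *
st();groove_roller()
E
```

```text
t 22.1 p [ 0.641  -0.1718  0.0336] yawY 93.6 zax [ 0. -0. -1.] g 0.0 gf 0.3 F [-0.14 -0.85  0.54]
wrist c [ 639. -178.] size [27.  6.] rect 3.3 pca 2.9 489 meanV 66
wrist c [ 639. -168.] size [27.  7.] rect 3.9 pca 5.1 490 meanV 66
wrist c [ 687. -169.] size [ 9. 24.] rect 85.6 pca 3.4 223 meanV 75
wrist c [ 692. -222.] size [ 4. 18.] rect 47.3 pca 137.2 66 meanV 51
```

Call:
{"op": "play_rows", "data": {"series": [[[0,0.004,0,0,0,0,0],[0,0.004,0,0,0,0,0],[0,0.004,0,0,0,0,0],[0,0.004,0,0,0,0,0],[0,0.004,0,0,0,0,0]]]}}

```text
time: 22.65
tool_pos: [0.6409, -0.1519, 0.0333]
tool_rot: [-0.0, -0.031, 1.0, -0.0]
contact_force: [-0.1, -0.3, 0.2]
gripper_width: 0.003
grasp_force: 0.2
```

Call:
{"op": "play_rows", "data": {"series": [[[0,0.003,0,0,0,0,0],[0,0.003,0,0,0,0,0],[0,0.003,0,0,0,0,0]]]}}

```text
time: 22.95
tool_pos: [0.641, -0.143, 0.0334]
tool_rot: [0.0, -0.031, 1.0, -0.0]
contact_force: [-0.4, -0.9, -0.4]
gripper_width: -0.001
grasp_force: 0.1
```

Call:
{"op": "play_rows", "data": {"series": [[[0,0.003,0,0,0,0,0],[0,0.003,0,0,0,0,0],[0,0.003,0,0,0,0,0]]]}}

```text
time: 23.25
tool_pos: [0.6409, -0.134, 0.0333]
tool_rot: [-0.0, -0.031, 1.0, -0.0]
contact_force: [0.4, -0.4, 0.1]
gripper_width: 0.002
grasp_force: 0.0
```

```bash
python3 - <<'E'
from h import *
st();d=grab('wrist','w7')
def im(x,n=1): cv2.imwrite('pics/w7b.png',x)
g=d['frame'][150:300,200:420];im(cv2.resize(g,(660,450),interpolation=cv2.INTER_CUBIC))
g=cv2.cvtColor(d['frame'],cv2.COLOR_BGR2GRAY)
for v in range(165,262,6): print(v,g[v,230:400:5].tolist())
E
```

```text
t 23.25 p [ 0.6409 -0.134   0.0333] yawY 93.6 zax [-0. -0. -1.] g 0.002 gf 0.0 F [ 0.41 -0.42  0.05]
165 [12, 9, 6, 19, 14, 11, 12, 11, 14, 18, 8, 11, 13, 8, 10, 16, 12, 7, 6, 16, 30, 24, 26, 13, 8, 10, 6, 19, 11, 19, 20, 24, 27, 25]
171 [3, 12, 11, 14, 11, 13, 18, 15, 10, 5, 18, 17, 13, 7, 1, 22, 5, 9, 12, 15, 1, 22, 9, 13, 13, 16, 12, 17, 20, 16, 23, 22, 28, 23]
177 [16, 12, 9, 10, 6, 19, 9, 12, 10, 7, 12, 10, 4, 13, 11, 8, 14, 8, 13, 6, 13, 16, 18, 24, 10, 15, 6, 5, 24, 28, 16, 27, 29, 18]
183 [18, 12, 13, 5, 3, 11, 13, 9, 13, 9, 14, 7, 19, 13, 0, 17, 14, 2, 4, 9, 11, 18, 8, 11, 15, 13, 12, 19, 28, 25, 27, 24, 19, 23]
189 [13, 9, 20, 9, 19, 19, 4, 11, 3, 16, 10, 7, 11, 3, 25, 54, 70, 73, 72, 68, 20, 14, 13, 2, 14, 16, 13, 22, 20, 23, 24, 24, 22, 24]
195 [15, 14, 8, 7, 22, 10, 12, 8, 20, 7, 17, 18, 73, 73, 68, 72, 74, 78, 75, 59, 68, 73, 69, 54, 9, 18, 19, 21, 12, 26, 23, 29, 22, 32]
201 [11, 16, 3, 15, 17, 15, 9, 12, 5, 14, 12, 74, 73, 86, 81, 81, 82, 28, 20, 34, 30, 29, 27, 37, 68, 75, 69, 38, 20, 22, 31, 25, 24, 30]
207 [10, 2, 6, 15, 11, 9, 11, 6, 8, 12, 7, 74, 82, 87, 79, 79, 
[... 738 characters left out ...]
 117, 116, 122, 128, 125, 120, 129, 124, 124, 121, 123, 118, 113, 25, 32, 27, 23, 24, 30]
243 [16, 12, 13, 66, 71, 0, 70, 76, 14, 15, 11, 73, 96, 98, 105, 108, 119, 118, 123, 122, 126, 132, 125, 119, 127, 124, 110, 107, 26, 17, 24, 28, 20, 27]
249 [14, 11, 9, 70, 66, 3, 72, 71, 9, 8, 16, 81, 98, 105, 110, 113, 113, 116, 121, 127, 126, 126, 125, 124, 125, 115, 121, 107, 24, 21, 26, 23, 34, 24]
255 [9, 16, 15, 72, 64, 14, 70, 67, 15, 3, 11, 84, 97, 99, 109, 114, 115, 115, 121, 124, 126, 125, 127, 121, 127, 121, 115, 85, 30, 21, 14, 23, 24, 29]
261 [12, 12, 15, 70, 69, 2, 72, 71, 25, 20, 9, 88, 94, 110, 109, 114, 119, 119, 119, 125, 133, 125, 131, 123, 122, 123, 117, 26, 23, 34, 22, 20, 20, 24]
```

Call:
{"op": "play_rows", "data": {"series": [[[0,0.003,0,0,0,0,0],[0,0.003,0,0,0,0,0],[0,0.003,0,0,0,0,0],[0,0.003,0,0,0,0,0]]]}}

```text
time: 23.7
tool_pos: [0.6409, -0.122, 0.0333]
tool_rot: [-0.0, -0.031, 1.0, 0.0]
contact_force: [-0.4, -0.7, -0.1]
gripper_width: -0.002
grasp_force: 0.0
```

Call:
{"op": "play_rows", "data": {"series": [[[0,0.003,0,0,0,0,0],[0,0.003,0,0,0,0,0],[0,0.003,0,0,0,0,0]]]}}

```text
time: 24.0
tool_pos: [0.641, -0.1132, 0.0334]
tool_rot: [0.0, -0.031, 1.0, -0.0]
contact_force: [0.6, -2.4, 1.4]
gripper_width: -0.002
grasp_force: 1.1
```

```bash
cat >> h.py <<'E'
from scipy.optimize import minimize
def pf(d,X):
    c=np.asarray(X)@np.array(d['R']).T+np.array(d['t']);K=np.array(d['mtx'])
    r=np.hypot(c[:,0],c[:,1]);th=np.arctan2(r,c[:,2])
    return np.c_[K[0,2]+K[0,0]*th*c[:,0]/r,K[1,2]+K[1,1]*th*c[:,1]/r]
def fit_groove(L,y0,xc=None):
    """fit roller in groove (yaw 3.5deg) to bright blob: y and flat angle phi (0=flat down, + = flat facing +y... at 90 faces +y)"""
    d=manip.grab_frame('wrist');g=cv2.GaussianBlur(cv2.cvtColor(d['frame'],cv2.COLOR_BGR2GRAY),(3,3),0)
    yaw=np.radians(3.5);ax=np.array([np.cos(yaw),np.sin(yaw),0]);ay=np.array([-np.sin(yaw),np.cos(yaw),0])
    m=(g>45).astype(np.float32)
    a=np.linspace(-np.pi,np.pi,120)
    def shape(y,phi,dx):
        q=np.c_[np.cos(a),np.sin(a)]*.022; n=np.array([np.sin(phi),-np.cos(phi)])  # flat normal (y,z)
        h=q@n;q=q-np.outer(np.maximum(h-.016,0),n)
        z=.008+.4*L/2-q[:,1].min()
        c=np.array([.640-.062*(y+.126)+dx,y,0])
        P=[c+s*ax*L/2+q[:,:1]*ay+np.c_[0*a,0*a,q[:,1]+z] for s in (-1,1)]
        return pf(d,P[0]),pf(d,P[1])
    def cost(p):
        e,f=shape(*p);w=np.zeros(m.shape,np.uint8)
        cv2.fillConvexPoly(w,np.round(cv2.convexHull(np.r_[e,f].astype(np.float32))*16).astype(np.int32),1,shift=4)
        cut=int(e[:,1].max())+25
        u0,u1=int(e[:,0].min())-8,int(e[:,0].max())+15; v0=int(e[:,1].min())-15
        return np.abs(m[v0:cut,u0:u1]-w[v0:cut,u0:u1]).sum()
    best=min(((cost((y,ph,dx)),y,ph,dx) for y in np.arange(y0-.02,y0+.021,.004) for ph in np.radians(np.arange(-180,180,15)) for dx in (-.006,0,.006)))
    r=minimize(cost,best[1:],method='Nelder-Mead',options=dict(initial_simplex=[best[1:]]+[np.array(best[1:])+v for v in ([.003,0,0],[0,.15,0],[0,0,.003])]))
    print('fit cost',round(r.fun),'y',r.x[0].round(4),'flat deg',np.degrees(r.x[1]).round(1),'x',round(.640-.062*(r.x[0]+.126)+r.x[2],4))
    return r
E
python3 - <<'E'
from h import *
st();fit_groove(.067,-.09)
E
```

```text
t 24.0 p [ 0.641  -0.1132  0.0334] yawY 93.6 zax [ 0.    -0.001 -1.   ] g -0.002 gf 1.1 F [ 0.59 -2.36  1.36]
fit cost 479 y -0.0827 flat deg -104.2 x 0.6357
```

Call:
{"op": "play_rows", "data": {"series": [[[0,-0.02,0,0,0,0,0],[0,-0.01,0.03,0,0,0,0],[0,0,0.03,0,0,0,0],[0,0,0,0,0,0,0],[0,0,0,0,0,0,0]]]}}

```text
time: 24.55
tool_pos: [0.6415, -0.1446, 0.0944]
tool_rot: [0.001, -0.031, 1.0, -0.0]
contact_force: [0.2, -0.4, -0.2]
gripper_width: -0.006
grasp_force: 0.0
```

```bash
python3 - <<'E'
from h import *
st();fit_groove(.067,-.083)
d=grab('wrist','w8');cv2.imwrite('pics/w8b.png',cv2.resize(d['frame'][130:280,180:400],(660,450),interpolation=cv2.INTER_CUBIC))
g=cv2.cvtColor(d['frame'],cv2.COLOR_BGR2GRAY)
for v in range(156,262,6): print(v,(g[v,240:420:5]//10).tolist())
E
```

```text
t 24.55 p [ 0.6415 -0.1446  0.0944] yawY 93.5 zax [ 0.002 -0.001 -1.   ] g -0.006 gf 0.0 F [ 0.19 -0.37 -0.22]
fit cost 155 y -0.0799 flat deg 3.7 x 0.6361
156 [1, 1, 1, 2, 1, 0, 0, 2, 1, 1, 1, 0, 0, 1, 1, 1, 2, 1, 1, 1, 2, 2, 2, 3, 3, 2, 2, 2, 2, 1, 3, 2, 1, 1, 2, 1]
162 [1, 1, 0, 1, 1, 0, 0, 1, 0, 1, 2, 1, 0, 1, 1, 0, 0, 0, 1, 1, 2, 2, 2, 2, 2, 2, 3, 2, 2, 2, 1, 2, 2, 2, 2, 1]
168 [1, 1, 1, 1, 1, 0, 1, 0, 1, 2, 1, 1, 1, 1, 1, 1, 6, 7, 7, 6, 3, 3, 4, 7, 7, 6, 2, 2, 2, 2, 2, 1, 3, 2, 2, 2]
174 [1, 2, 1, 1, 1, 1, 1, 0, 1, 1, 1, 1, 1, 1, 1, 1, 8, 7, 7, 8, 6, 5, 3, 3, 6, 7, 7, 8, 2, 2, 2, 2, 2, 2, 1, 2]
180 [1, 0, 1, 0, 1, 1, 1, 2, 1, 0, 1, 1, 1, 1, 1, 1, 8, 9, 10, 11, 11, 8, 9, 9, 9, 11, 19, 20, 2, 2, 2, 2, 2, 2, 2, 2]
186 [0, 0, 1, 1, 1, 1, 0, 1, 0, 0, 1, 1, 0, 2, 0, 2, 8, 10, 10, 11, 11, 9, 15, 23, 23, 23, 22, 20, 2, 2, 2, 1, 3, 2, 2, 2]
192 [1, 1, 1, 1, 0, 1, 0, 0, 1, 1, 1, 1, 2, 0, 1, 4, 8, 10, 10, 11, 11, 9, 12, 23, 23, 23, 21, 16, 2, 2, 2, 2, 2, 2, 2, 2]
198 [0, 0, 2, 1, 1, 0, 0, 0, 1, 1, 1, 1, 0, 1, 1, 6, 7, 10, 10, 11, 10, 9, 24, 23, 23, 23, 21, 7, 2, 2, 2, 1, 2, 1, 2, 2]
204 [
[... 521 characters left out ...]
, 1, 2, 2, 1, 7, 8, 10, 11, 11, 10, 23, 23, 23, 22, 21, 6, 2, 2, 2, 3, 2, 2, 2, 2, 2]
234 [2, 2, 2, 2, 1, 2, 2, 1, 1, 0, 1, 2, 2, 2, 1, 7, 9, 10, 21, 19, 16, 23, 23, 23, 22, 21, 1, 2, 2, 2, 2, 2, 2, 2, 2, 2]
240 [1, 3, 3, 1, 3, 3, 2, 2, 2, 2, 2, 2, 3, 2, 1, 8, 9, 18, 20, 17, 18, 23, 23, 22, 21, 19, 2, 2, 2, 2, 3, 2, 2, 2, 2, 2]
246 [2, 6, 7, 1, 7, 7, 1, 2, 1, 2, 2, 2, 2, 2, 3, 12, 16, 18, 21, 18, 19, 23, 23, 22, 21, 19, 2, 2, 2, 2, 2, 2, 2, 3, 2, 2]
252 [0, 6, 6, 1, 6, 6, 1, 1, 2, 2, 2, 2, 2, 1, 6, 12, 17, 19, 22, 19, 20, 23, 23, 22, 21, 13, 1, 2, 2, 2, 3, 3, 2, 2, 2, 2]
258 [1, 7, 7, 1, 7, 6, 2, 1, 1, 2, 2, 2, 2, 2, 2, 13, 17, 19, 21, 20, 22, 23, 23, 23, 21, 2, 2, 2, 2, 2, 2, 2, 2, 2, 1, 2]
```

Call:
{"op": "play_rows", "data": {"series": [[[-0.001,0.032,0,0,0,0,1],[-0.002,0.0325,0,0,0,0,1],[0,0,0,0,0,0,1],[0,0,0,0,0,0,1],[0,0,-0.035,0,0,0,1],[0,0,-0.03,0,0,0,1],[0,0,-0.009,0,0,0,1],[0,0,0,0,0,0,1],[0,0,0,0,0,0,0],[0,0,0,0,0,0,0]]]}}

```text
time: 25.65
tool_pos: [0.6395, -0.0794, 0.0214]
tool_rot: [0.002, -0.031, 1.0, -0.0]
contact_force: [0.2, -0.3, 0.2]
gripper_width: 0.691
grasp_force: 0.0
```

Call:
{"op": "play_rows", "data": {"series": [[[0,0,0,0,0,0,0],[0,0,0,0,0,0,0],[0,0,0,0,0,0,0],[0,0,0,0,0,0,0],[0,0,0,0,0,0,0]]]}}

```text
time: 26.15
tool_pos: [0.6395, -0.0792, 0.0215]
tool_rot: [0.002, -0.031, 1.0, -0.001]
contact_force: [-0.7, -1.4, 5.5]
gripper_width: 0.494
grasp_force: 60.7
```

Call:
{"op": "play_rows", "data": {"series": [[[0,0,0.02,0,0,0,0],[0,0,0.04,0,0,0,0],[0,0,0.045,0,0,0,0],[0,0,0.045,0,0,0,0],[0,0,0.03,0,0,0,0],[-0.0116,0.0334,0,0,0,0,0],[-0.0116,0.0334,0,0,0,-2,0],[-0.0116,0.0334,0,0,0,-2,0],[-0.0116,0.0334,0,0,0,-2,0],[-0.0116,0.0334,0,0,0,-2,0]]]}}

```text
time: 27.15
tool_pos: [0.5785, 0.0896, 0.1982]
tool_rot: [-0.001, 0.039, 0.999, 0.0]
contact_force: [0.6, 0.6, -3.4]
gripper_width: 0.498
grasp_force: 62.1
```

Call:
{"op": "play_rows", "data": {"series": [[[-0.0116,0.0334,0,0,0,0,0],[-0.0116,0.0334,0,0,0,0,0],[-0.0116,0.0334,0,0,0,0,0],[-0.0116,0.0334,0,0,0,0,0],[-0.0116,0.0334,0,0,0,0,0],[0,0,0,0,0,0,0],[0,0,-0.04,0,0,0,0],[0,0,-0.025,0,0,0,0],[0,0,0,0,0,0,0],[0,0,0,0,0,0,0]]]}}

```text
time: 28.15
tool_pos: [0.5216, 0.2547, 0.1338]
tool_rot: [-0.001, 0.039, 0.999, -0.0]
contact_force: [-0.3, -0.2, -2.4]
gripper_width: 0.498
grasp_force: 62.2
```

Call:
{"op": "play_rows", "data": {"series": [[[0.001,0,-0.003,0,0,0,0],[0,0,0,0,0,0,0],[0,0,-0.002,0,0,0,0],[0,0,0,0,0,0,0]]]}}

```text
time: 28.55
tool_pos: [0.5232, 0.2553, 0.1298]
tool_rot: [0.0, 0.039, 0.999, 0.0]
contact_force: [0.1, -0.0, -2.7]
gripper_width: 0.495
grasp_force: 62.2
```

Call:
{"op": "play_rows", "data": {"series": [[[0,0,-0.002,0,0,0,0],[0,0,0,0,0,0,0],[0,0,0,0,0,0,0]]]}}

```text
time: 28.85
tool_pos: [0.5228, 0.2552, 0.1272]
tool_rot: [-0.0, 0.039, 0.999, -0.0]
contact_force: [-0.5, -0.5, -3.0]
gripper_width: 0.496
grasp_force: 62.2
```

Call:
{"op": "play_rows", "data": {"series": [[[0,0,-0.002,0,0,0,0],[0,0,0,0,0,0,0],[0,0,0,0,0,0,0]]]}}

```text
time: 29.15
tool_pos: [0.5232, 0.2554, 0.1256]
tool_rot: [0.0, 0.039, 0.999, 0.0]
contact_force: [0.2, -0.2, -0.7]
gripper_width: 0.494
grasp_force: 62.4
```

Call:
{"op": "play_rows", "data": {"series": [[[0,0,0,0,0,0,1],[0,0,0,0,0,0,1],[0,0,0.03,0,0,0,1],[0,0,0.05,0,0,0,1],[0,0,0.05,0,0,0,1],[0,0,0,0,0,0,1],[0,0,0,0,0,0,1],[0,0,0,0,0,0,1],[0,0,0,0,0,0,1],[0,0,0,0,0,0,1]]]}}

```text
time: 30.15
tool_pos: [0.5222, 0.255, 0.2533]
tool_rot: [-0.001, 0.039, 0.999, -0.001]
contact_force: [1.1, 0.0, -0.1]
gripper_width: 0.998
grasp_force: 0.0
```

```bash
python3 - <<'E'
from h import *
st();d=grab('wrist','w9')
a=cv2.imread('pics/w6.png');df=cv2.absdiff(a,d['frame']).max(2)
# tray level test: change vs earlier level picture in the tray and lane areas
print('tray',df[135:225,160:310].mean().round(1),'lane',df[140:230,320:470].mean().round(1))
rollers('top')
E
```

```text
t 30.15 p [0.5222 0.255  0.2533] yawY 85.6 zax [-0.003 -0.001 -1.   ] g 0.998 gf 0.0 F [ 1.07  0.   -0.14]
tray 9.5 lane 5.6
top c [436.   2.] size [41. 45.] rect 0.4 pca 106.7 173 meanV 127
top c [ 432. -350.] size [41. 61.] rect 0.4 pca 97.4 214 meanV 135
```

```bash
python3 - <<'E'
from h import *
d=grab('wrist','w10');a=cv2.imread('pics/w6.png');b=cv2.imread('pics/w9.png')
for x,y in ((a,b),(a,d['frame']),(b,d['frame'])):
    df=cv2.absdiff(cv2.blur(x,(3,3)),cv2.blur(y,(3,3))).max(2);print((df[135:225,160:310]>30).sum(),(df[140:230,320:470]>30).sum())
for x in (a,b,d['frame']):
    print((x[180,155:330:3].max(1)//10).tolist())
E
```

```text
620 0
782 53
211 0
[18, 14, 3, 7, 15, 15, 15, 7, 6, 7, 7, 6, 6, 6, 6, 7, 7, 6, 7, 6, 6, 6, 7, 6, 6, 6, 7, 7, 6, 7, 6, 6, 7, 6, 1, 7, 7, 6, 6, 6, 7, 6, 7, 7, 7, 7, 7, 6, 7, 7, 7, 6, 7, 7, 7, 15, 14, 14, 14]
[14, 11, 3, 14, 15, 16, 7, 7, 7, 7, 7, 7, 6, 7, 6, 6, 6, 6, 6, 6, 6, 7, 7, 7, 6, 7, 7, 7, 7, 6, 7, 7, 7, 3, 4, 6, 6, 7, 7, 7, 7, 6, 7, 7, 7, 6, 7, 7, 7, 7, 7, 6, 6, 7, 8, 14, 15, 15, 14]
[14, 11, 3, 13, 16, 15, 6, 6, 6, 7, 7, 6, 7, 6, 7, 6, 6, 6, 6, 6, 6, 6, 6, 6, 7, 6, 7, 6, 6, 7, 6, 6, 7, 2, 4, 6, 7, 7, 7, 6, 7, 6, 7, 7, 7, 7, 7, 7, 6, 7, 7, 7, 7, 7, 8, 14, 14, 14, 14]
```

Call:
{"op": "play_rows", "data": {"series": [[[-0.007,-0.046,0,0,0,-6.1,1],[-0.007,-0.046,0,0,0,-6.1,1],[-0.007,-0.046,0,0,0,-6.1,1],[-0.007,-0.046,0,0,0,-6.1,1],[-0.007,-0.046,0,0,0,-6.1,1],[-0.007,-0.046,0,0,0,-6.1,1],[-0.007,-0.046,0,0,0,-6.1,1],[-0.007,-0.046,0,0,0,-6.1,1],[-0.007,-0.046,0,0,0,-6.1,1],[-0.007,-0.046,0,0,0,-6.1,1]]]}}

```text
time: 31.3
tool_pos: [0.4523, -0.2066, 0.2554]
tool_rot: [0.0, 0.542, 0.84, 0.0]
contact_force: [0.7, 0.5, 0.7]
gripper_width: 1.002
grasp_force: 0.0
```

Call:
{"op": "play_rows", "data": {"series": [[[-0.007,-0.045,0,0,0,-6.1,1],[-0.007,-0.045,0,0,0,-6.1,1],[-0.006,-0.035,-0.02,0,0,-6.1,1],[0,0,-0.04,0,0,0,1],[0,0,-0.02,0,0,0,1],[0,0,0,0,0,0,1],[0,0,0,0,0,0,1]]]}}

```text
time: 32.0
tool_pos: [0.433, -0.3297, 0.1755]
tool_rot: [-0.0, 0.667, 0.745, 0.0]
contact_force: [-0.5, 1.2, 1.4]
gripper_width: 0.998
grasp_force: 0.0
```

```bash
python3 - <<'E'
from h import *
st();d,o=rollers('wrist');cv2.imwrite('pics/w11.png',cv2.resize(d['frame'][110:330,130:400],(800,652))[:600])
E
```

```text
t 32.0 p [ 0.433  -0.3297  0.1755] yawY 6.3 zax [-0.  0. -1.] g 0.998 gf 0.0 F [-0.52  1.18  1.37]
wrist c [ 433. -351.] size [40. 70.] rect 2.1 pca 93.3 2278 meanV 82
```

View pics/w11.png

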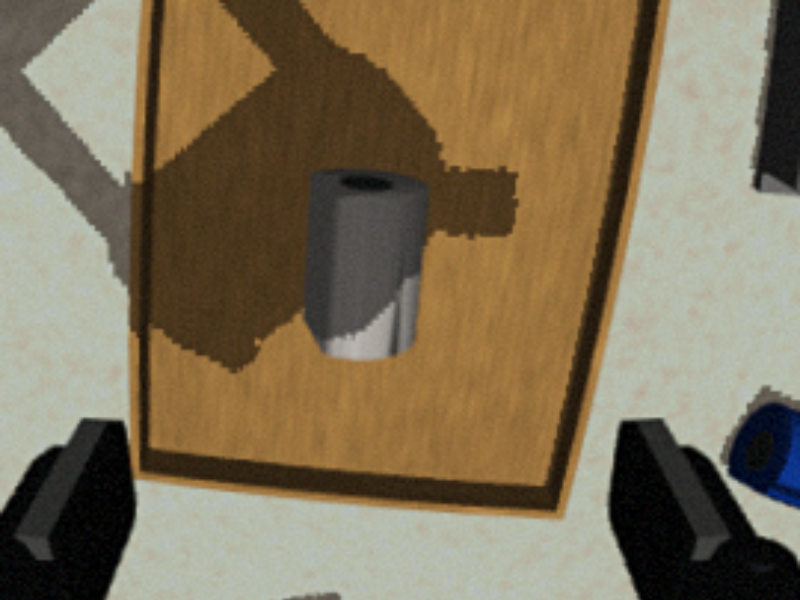

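Call:
{"op": "play_rows", "data": {"series": [[[0,-0.021,-0.035,0,0,-3,1],[0,0,-0.045,0,0,0,1],[0,0,-0.045,0,0,0,1],[0,0,-0.028,0,0,0,1],[0,0,-0.015,0,0,0,1],[0,0,0,0,0,0,1],[0,0,0,0,0,0,0],[0,0,0,0,0,0,0],[0,0,0,0,0,0,0],[0,0,0,0,0,0,0]]]}}

```text
time: 33.05
tool_pos: [0.4342, -0.352, 0.0097]
tool_rot: [0.002, 0.687, 0.727, -0.0]
contact_force: [-0.6, 0.7, 6.0]
gripper_width: 0.458
grasp_force: 59.9
```

Call:
{"op": "play_rows", "data": {"series": [[[0,0,0,0,0,0,0],[0,0,0,0,0,0,0],[0,0,0,0,0,0,0],[0,0,0,0,0,0,0]]]}}

```text
time: 33.45
tool_pos: [0.4342, -0.352, 0.0097]
tool_rot: [0.002, 0.687, 0.727, -0.0]
contact_force: [-0.7, -0.2, 5.9]
gripper_width: 0.46
grasp_force: 59.9
```

Call:
{"op": "play_rows", "data": {"series": [[[0,0,0.02,0,0,0,0],[0,0,0.04,0,0,0,0],[0,0,0.045,0,0,8.2,0],[0.021,0.025,0,0,0,8.2,0],[0.021,0.025,0,0,0,8.2,0],[0.021,0.025,0,0,0,8.2,0],[0.021,0.025,0,0,0,8.2,0],[0.021,0.025,0,0,0,8.2,0],[0.02,0.025,0,0,0,8.2,0],[0.02,0.025,0,0,0,8.2,0]]]}}

```text
time: 34.45
tool_pos: [0.5783, -0.1744, 0.1121]
tool_rot: [-0.0, 0.18, 0.984, 0.0]
contact_force: [-0.3, -0.4, -2.9]
gripper_width: 0.456
grasp_force: 61.2
```

Call:
{"op": "play_rows", "data": {"series": [[[0.02,0.025,0,0,0,8.2,0],[0.02,0.025,0,0,0,8.2,0],[0.02,0.022,0,0,0,8.3,0],[0,0,0,0,0,0,0],[0,0,-0.04,0,0,0,0],[0,0,-0.03,0,0,0,0],[0,0,-0.01,0,0,0,0],[0,0,0,0,0,0,0],[0,0,0,0,0,0,0]]]}}

```text
time: 35.35
tool_pos: [0.6387, -0.1044, 0.0337]
tool_rot: [0.001, -0.031, 1.0, -0.0]
contact_force: [1.1, -1.0, -3.1]
gripper_width: 0.45
grasp_force: 60.5
```

Call:
{"op": "play_rows", "data": {"series": [[[0,0,-0.004,0,0,0,0],[0,0,0,0,0,0,0],[0,0,-0.003,0,0,0,0],[0,0,0,0,0,0,0],[0,0,0,0,0,0,0]]]}}

```text
time: 35.85
tool_pos: [0.6389, -0.104, 0.0267]
tool_rot: [0.001, -0.031, 1.0, -0.0]
contact_force: [0.2, 1.3, 3.5]
gripper_width: 0.455
grasp_force: 61.1
```

Call:
{"op": "play_rows", "data": {"series": [[[0,0,0,0,0,0,0.8],[0,0,0,0,0,0,0.8],[0,0,0,0,0,0,0.8],[0,0,0.03,0,0,0,0.8],[0,0,0.045,0,0,0,0.8],[0,0.03,0.01,0,0,0,0],[0,0.03,0,0,0,0,0],[0,0,0,0,0,0,0],[0,0,0,0,0,0,0],[0,0,0,0,0,0,0]]]}}

```text
time: 36.85
tool_pos: [0.6375, -0.0443, 0.1096]
tool_rot: [-0.001, -0.031, 1.0, -0.0]
contact_force: [-0.1, -0.1, -0.6]
gripper_width: 0.002
grasp_force: 0.0
```

```bash
python3 - <<'E'
from h import *
st();fit_groove(.056,-.104)
E
```

```text
t 36.85 p [ 0.6375 -0.0443  0.1096] yawY 93.5 zax [-0.001 -0.    -1.   ] g 0.002 gf 0.0 F [-0.13 -0.13 -0.61]
fit cost 169 y -0.0996 flat deg 80.0 x 0.6362
```

```bash
python3 - <<'E'
from h import *
d=grab('wrist','w12')
g=cv2.cvtColor(d['frame'],cv2.COLOR_BGR2GRAY)
for v in range(165,250,6): print(v,' '.join('%2d'%(x//10) for x in g[v,130:260:4]))
cv2.imwrite('pics/w12b.png',cv2.resize(d['frame'][140:290,80:300],(792,540),interpolation=cv2.INTER_CUBIC))
yaw=np.radians(3.5)
for y in (-.104,-.0996):
  for x in (.636,.64):
    P=[(x-.028,y+a,.0412+b) for a,b in ((-.022,0),(.022,0),(-.016,0),(.016,0),(0,-.022),(0,.022))];print(y,x,pf(d,P).round(0).tolist())
E
```

```text
165  2  2  2  2  2  1  2  4  6  7  7  6  6  6  8  8  7  8  5  1  1  0  2  0  0  0  1  1  0  0  1  1  1
171  2  3  2  2  2  1  8  8  8  2  2  2  2  3  8  9  9  9  8  1  0  0  1  1  1  1  2  1  1  1  1  2  1
177  2  2  2  2  3  2  6  8  8 10 11 11 11 11 11 10  9  9  8  1  0  1  0  1  2  1  1  0  2  1  1  1  0
183  2  2  1  2  2  2  4 12 12 12 13 12 12 12 11 10 10  9  8  2  0  1  0  0  0  1  1  1  1  1  1  1  1
189  2  2  2  2  1  2  3 10 12 12 13 12 12 12 11  9 10  9  8  2  2  0  1  1  1  0  1  0  1  1  1  1  0
195  2  2  1  2  2  2  2 10 12 13 13 12 12 12 11 10 10 10  8  5  1  0  1  1  1  1  0  1  1  1  1  1  1
201  2  2  2  2  2  2  2 10 12 12 13 12 12 11 11 10 10  9  8  8  1  3  1  1  1  0  1  1  2  0  1  1  0
207  2  2  2  3  3  2  2  7 12 12 13 12 13 12 11 10 10  9  9  8  0  2  3  2  1  0  1  1  0  0  1  1  1
213  2  2  2  2  2  2  2  2 11 12 12 12 12 12 12 10 10  9  8  8  0  2  2  2  2  1  0  1  1  1  0  1  1
219  2  2  2  2  2  2  2  2 12 12 12 12 12 11 11 11  8 12 15 10  1  2  2  2  2  1  2  3  2  2  2  2  2
225  3  2  3  2  1  2  2  2 16 23 23 24 23 23 22 21 13 18 15 11  2  2 
[... 184 characters left out ...]
 22 11 17 16 12  2  2  2  2  2  2  2  2  3  2  2  1  2
243  2  1  2  1  1  2  2  1  2 19 22 23 23 23 23 22 13 14 15  1  2  2  2  1  2  2  2  2  4  6  6  0  4
249  3  2  2  2  3  2  2  2  2  2 20 23 25 25 17  8  2  2  3  2  2  2  3  2  2  2  1  1  4  7  6  1  3
-0.104 0.636 [[151.0, 166.0], [208.0, 169.0], [159.0, 167.0], [200.0, 168.0], [186.0, 161.0], [171.0, 175.0]]
-0.104 0.64 [[152.0, 171.0], [208.0, 174.0], [159.0, 172.0], [200.0, 174.0], [186.0, 166.0], [171.0, 181.0]]
-0.0996 0.636 [[157.0, 166.0], [214.0, 169.0], [164.0, 167.0], [206.0, 169.0], [191.0, 161.0], [177.0, 175.0]]
-0.0996 0.64 [[157.0, 172.0], [214.0, 174.0], [164.0, 172.0], [206.0, 174.0], [191.0, 166.0], [177.0, 181.0]]
```

Call:
{"op": "play_rows", "data": {"series": [[[0,0,-0.035,0,0,0,0],[0,0,-0.035,0,0,0,0],[0,0,-0.008,0,0,0,0],[0,-0.008,0,0,0,0,0],[0,-0.008,0,0,0,0,0],[0,-0.008,0,0,0,0,0],[0,-0.006,0,0,0,0,0],[0,-0.004,0,0,0,0,0],[0,-0.004,0,0,0,0,0],[0,-0.004,0,0,0,0,0]]]}}

```text
time: 37.95
tool_pos: [0.638, -0.086, 0.0326]
tool_rot: [0.0, -0.031, 1.0, 0.0]
contact_force: [-0.6, 0.4, -0.1]
gripper_width: -0.0
grasp_force: 0.1
```

Call:
{"op": "play_rows", "data": {"series": [[[0,-0.003,0,0,0,0,0],[0,-0.003,0,0,0,0,0],[0,-0.003,0,0,0,0,0],[0,-0.003,0,0,0,0,0]]]}}

```text
time: 38.35
tool_pos: [0.6379, -0.0979, 0.0322]
tool_rot: [-0.0, -0.031, 1.0, 0.0]
contact_force: [-0.2, -0.8, -0.4]
gripper_width: 0.0
grasp_force: 0.0
```

Call:
{"op": "play_rows", "data": {"series": [[[0,-0.003,0,0,0,0,0],[0,-0.003,0,0,0,0,0],[0,-0.003,0,0,0,0,0]]]}}

```text
time: 38.65
tool_pos: [0.6379, -0.107, 0.0323]
tool_rot: [-0.0, -0.031, 1.0, 0.0]
contact_force: [0.1, -0.5, -0.5]
gripper_width: -0.001
grasp_force: 0.0
```

Call:
{"op": "play_rows", "data": {"series": [[[0,-0.003,0,0,0,0,0],[0,-0.003,0,0,0,0,0],[0,-0.003,0,0,0,0,0]]]}}

```text
time: 38.95
tool_pos: [0.638, -0.1156, 0.0325]
tool_rot: [0.0, -0.031, 1.0, 0.0]
contact_force: [0.4, 1.5, 0.0]
gripper_width: 0.0
grasp_force: 1.0
```

Call:
{"op": "play_rows", "data": {"series": [[[0,-0.003,0,0,0,0,0],[0,-0.003,0,0,0,0,0]]]}}

```text
time: 39.15
tool_pos: [0.6381, -0.1218, 0.0325]
tool_rot: [0.0, -0.031, 1.0, 0.0]
contact_force: [-0.2, 0.7, 1.5]
gripper_width: 0.003
grasp_force: 1.0
```

Call:
{"op": "play_rows", "data": {"series": [[[0,0.02,0,0,0,0,0],[0,0.02,0.03,0,0,0,0],[0,0,0.03,0,0,0,0],[0,0,0,0,0,0,0],[0,0,0,0,0,0,0]]]}}

```text
time: 39.65
tool_pos: [0.6384, -0.081, 0.0932]
tool_rot: [0.001, -0.032, 1.0, -0.0]
contact_force: [-0.4, -0.0, -0.7]
gripper_width: 0.004
grasp_force: 0.0
```

```bash
python3 - <<'E'
from h import *
st();fit_groove(.056,-.15)
d=grab('wrist','w13')
g=cv2.cvtColor(d['frame'],cv2.COLOR_BGR2GRAY)
for v in range(159,215,4): print(v,' '.join('%2d'%(x//10) for x in g[v,120:260:4]))
for y in (-.155,-.15,-.145):
    P=[(.640-.028,y+a,.0352+b) for a,b in ((-.022,0),(.022,0),(-.015,-.016),(.015,-.016),(0,0))];print(y,pf(d,P).round(0).tolist())
E
```

```text
t 39.65 p [ 0.6384 -0.081   0.0932] yawY 93.6 zax [ 0.002 -0.001 -1.   ] g 0.004 gf 0.0 F [-0.4  -0.05 -0.69]
fit cost 181 y -0.1577 flat deg 2.4 x 0.6398
159  2  2  2  2  1  2  3  2  2  1  0  1  1  1  0  2  0  1  0  1  1  1  1  1  1  1  1  1  1  1  1  1  1  0  1
163  2  2  2  2  1  3  2  2  2  2  1  0  0  0  0  1  1  1  1  1  1  0  1  1  1  0  1  1  1  1  2  1  0  1  2
167  1  2  1  2  2  2  2  2  2  2  1  1  0  0  0  1  0  1  1  0  1  1  2  1  1  1  1  1  0  1  1  1  0  0  1
171  2  2  2  1  5  6  7  6  7  6  7  6  7  6  6  2  1  1  1  1  1  1  1  1  1  1  2  1  2  0  1  0  0  1  0
175  1  1  6  7  7  4  2  3  2  2  2  7  7  7  6  5  0  1  1  0  1  1  0  0  1  1  0  2  2  1  0  1  1  0  1
179  2  7  7  8  8  4  2  2  3  6  8  7  7  8  8  7  1  1  1  1  0  0  1  0  0  0  1  0  0  1  1  1  1  0  0
183  4  9  9  8  8  9  8  7  8  9  9 10 10  9  8  7  1  1  1  0  0  1  1  1  1  0  1  1  0  0  1  0  1  0  0
187  1 19 15 11 13 18 11 12 11 11 11 10 10  9  8  7  0  0  1  0  0  1  0  1  1  1  1  0  1  0  0  0  1  1  0
191  1 18 19 13 23 24 13 12 11 11 11 10 10  9  8  7  0  0  1  1  1  1  1  1  0  1  1  1  1  1  1  1  0  1  0
195  2 18 22 10 23 23 12 13 11 11 12 11 10  9  8  7  1  0  0  1  0  1  0  0  1  1  1  0  1  1  1  0  0  1  1
199  2 15 21 10 21 23 24 12 12 12 11 11 11 10  9  7  1  1  1  1  0  1  0  0  1  0  1  1  0  0  1  0  1  0  1
203  2  5 21 13 19 23 24 11 12 12 12 11 11 10  9  8  1  2  2  2  3  2  1  0  0  0  0  0  0  1  0  2  1  1  1
207  2  2 19 16 17 23 23 21 12 11 11 11 11 10  9  7  4  1  2  2  2  2  2  2  1  2  1  1  1  0  1  0  0  1  1
211  3  2 19 19 14 23 23 24 12 12 11 11 10 10  9  8  7  1  2  3  2  2  3  2  1  1  1  1  1  1  0  0  1  1  0
-0.155 [[128.0, 175.0], [185.0, 177.0], [144.0, 170.0], [181.0, 171.0], [156.0, 176.0]]
-0.15 [[134.0, 175.0], [192.0, 178.0], [150.0, 170.0], [187.0, 172.0], [162.0, 176.0]]
-0.145 [[141.0, 175.0], [199.0, 178.0], [156.0, 170.0], [194.0, 172.0], [169.0, 177.0]]
```

Call:
{"op": "play_rows", "data": {"series": [[[0.001,-0.038,0,0,0,0,1],[0.001,-0.037,0,0,0,0,1],[0,0,0,0,0,0,1],[0,0,0,0,0,0,1],[0,0,-0.035,0,0,0,1],[0,0,-0.03,0,0,0,1],[0,0,-0.009,0,0,0,1],[0,0,0,0,0,0,1],[0,0,0,0,0,0,0],[0,0,0,0,0,0,0]]]}}

```text
time: 40.75
tool_pos: [0.6414, -0.157, 0.0205]
tool_rot: [0.002, -0.031, 1.0, -0.001]
contact_force: [-0.0, -0.1, 0.2]
gripper_width: 0.695
grasp_force: 0.0
```

Call:
{"op": "play_rows", "data": {"series": [[[0,0,0,0,0,0,0],[0,0,0,0,0,0,0],[0,0,0,0,0,0,0],[0,0,0,0,0,0,0],[0,0,0,0,0,0,0]]]}}

```text
time: 41.25
tool_pos: [0.6414, -0.1572, 0.0206]
tool_rot: [0.002, -0.031, 1.0, -0.001]
contact_force: [-1.4, 0.8, 5.7]
gripper_width: 0.496
grasp_force: 60.7
```

Call:
{"op": "play_rows", "data": {"series": [[[0,0,0.02,0,0,0,0],[0,0,0.04,0,0,0,0],[0,0,0.045,0,0,0,0],[0,0,0.045,0,0,0,0],[0,0,0.03,0,0,0,0],[-0.012,0.041,0,0,0,0,0],[-0.012,0.041,0,0,0,-2,0],[-0.012,0.041,0,0,0,-2,0],[-0.012,0.041,0,0,0,-2,0],[-0.012,0.041,0,0,0,-2,0]]]}}

```text
time: 42.25
tool_pos: [0.5786, 0.0497, 0.1975]
tool_rot: [-0.001, 0.04, 0.999, 0.0]
contact_force: [1.6, 0.4, -2.6]
gripper_width: 0.493
grasp_force: 61.9
```

Call:
{"op": "play_rows", "data": {"series": [[[-0.012,0.041,0,0,0,0,0],[-0.012,0.041,0,0,0,0,0],[-0.012,0.041,0,0,0,0,0],[-0.011,0.041,0,0,0,0,0],[-0.011,0.042,0,0,0,0,0],[0,0,0,0,0,0,0],[0,0,-0.04,0,0,0,0],[0,0,-0.027,0,0,0,0],[0,0,0,0,0,0,0],[0,0,0,0,0,0,0]]]}}

```text
time: 43.25
tool_pos: [0.5217, 0.2536, 0.131]
tool_rot: [-0.001, 0.039, 0.999, -0.0]
contact_force: [0.3, -0.1, -2.1]
gripper_width: 0.494
grasp_force: 62.8
```

Call:
{"op": "play_rows", "data": {"series": [[[0.001,0.001,-0.003,0,0,0,0],[0,0,0,0,0,0,0],[0,0,-0.002,0,0,0,0],[0,0,0,0,0,0,0],[0,0,0,0,0,0,0]]]}}

```text
time: 43.75
tool_pos: [0.5231, 0.2553, 0.1267]
tool_rot: [0.0, 0.039, 0.999, 0.0]
contact_force: [-0.5, 0.8, -1.4]
gripper_width: 0.491
grasp_force: 62.8
```

Call:
{"op": "play_rows", "data": {"series": [[[0,0,-0.001,0,0,0,0],[0,0,0,0,0,0,1],[0,0,0,0,0,0,1],[0,0,0.03,0,0,0,1],[0,0,0.05,0,0,0,1],[0,0,0.05,0,0,0,1],[0,0,0,0,0,0,1],[0,0,0,0,0,0,1],[0,0,0,0,0,0,1],[0,0,0,0,0,0,1]]]}}

```text
time: 44.75
tool_pos: [0.522, 0.2549, 0.253]
tool_rot: [-0.002, 0.039, 0.999, -0.001]
contact_force: [0.1, 0.4, -0.7]
gripper_width: 1.0
grasp_force: 0.0
```

```bash
python3 - <<'E'
from h import *
st();d=grab('wrist','w14');b=cv2.imread('pics/w9.png')
df=cv2.absdiff(cv2.blur(b,(3,3)),cv2.blur(d['frame'],(3,3))).max(2);print((df[135:225,160:310]>30).sum(),(df[140:230,320:470]>30).sum())
print((d['frame'][180,155:330:3].max(1)//10).tolist())
rollers('top')
E
```

```text
t 44.75 p [0.522  0.2549 0.253 ] yawY 85.6 zax [-0.003 -0.001 -1.   ] g 1.0 gf 0.0 F [ 0.09  0.39 -0.71]
666 3
[15, 10, 3, 17, 16, 17, 6, 7, 7, 7, 7, 6, 7, 7, 7, 6, 7, 7, 6, 6, 6, 6, 7, 6, 7, 7, 6, 7, 7, 6, 6, 6, 7, 3, 4, 6, 6, 7, 7, 7, 7, 6, 7, 6, 7, 7, 6, 6, 7, 7, 6, 16, 15, 7, 13, 15, 15, 15, 14]
top c [436.   2.] size [41. 45.] rect 0.4 pca 106.7 173 meanV 127
```

Call:
{"op": "play_rows", "data": {"series": [[[-0.009,-0.028,0,0,0,-8.2,1],[-0.009,-0.028,0,0,0,-8.2,1],[-0.009,-0.028,0,0,0,-8.2,1],[-0.009,-0.028,0,0,0,-8.2,1],[-0.009,-0.028,0,0,0,-8.2,1],[-0.009,-0.028,0,0,0,-8.2,1],[-0.009,-0.028,0,0,0,-8.2,1],[-0.009,-0.028,0,0,0,-8.2,1],[-0.009,-0.028,0,0,0,-8.2,1],[-0.006,-0.003,0,0,0,-8.2,1]]]}}

```text
time: 45.85
tool_pos: [0.4351, -0.0019, 0.2544]
tool_rot: [-0.0, 0.688, 0.726, -0.001]
contact_force: [-0.5, 0.3, -0.3]
gripper_width: 0.996
grasp_force: 0.0
```

Call:
{"op": "play_rows", "data": {"series": [[[0,0,-0.02,0,0,0,1],[0,0,-0.04,0,0,0,1],[0,0,-0.02,0,0,0,1],[0,0,0,0,0,0,1],[0,0,0,0,0,0,1]]]}}

```text
time: 46.35
tool_pos: [0.4358, 0.0003, 0.1752]
tool_rot: [-0.0, 0.685, 0.729, -0.0]
contact_force: [0.7, -0.3, -0.1]
gripper_width: 1.0
grasp_force: 0.0
```

```bash
python3 - <<'E'
from h import *
st();d,o=rollers('wrist');rollers('wrist',z=.022);cv2.imwrite('pics/w15.png',cv2.resize(d['frame'][110:330,130:400],(800,652))[:600])
E
```

```text
t 46.35 p [4.358e-01 3.000e-04 1.752e-01] yawY 3.6 zax [-0.001  0.    -1.   ] g 1.0 gf 0.0 F [ 0.72 -0.25 -0.1 ]
wrist c [437.   0.] size [43. 55.] rect 1.1 pca 87.9 2063 meanV 73
wrist c [437.  -2.] size [44. 58.] rect 1.1 pca 88.1 2049 meanV 73
```

View pics/w15.png

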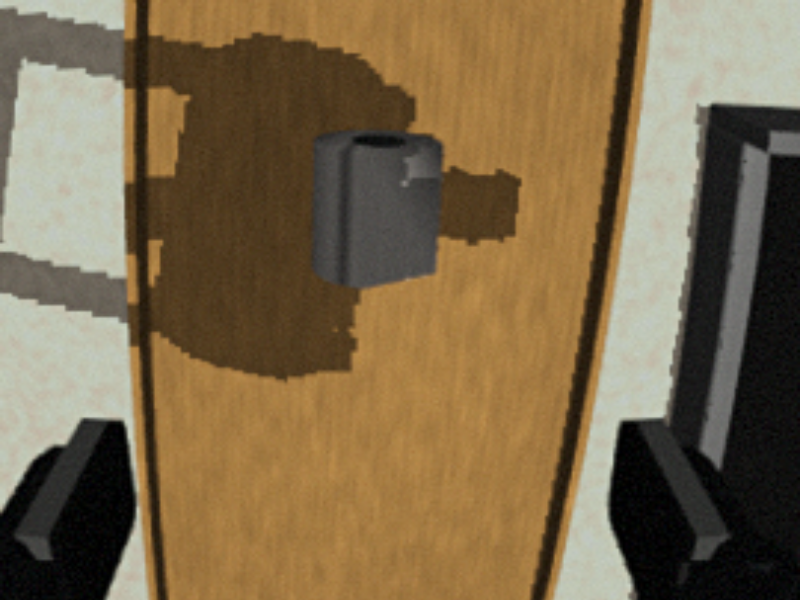

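Call:
{"op": "play_rows", "data": {"series": [[[0.001,-0.001,-0.035,0,0,-1.6,1],[0,0,-0.045,0,0,0,1],[0,0,-0.045,0,0,0,1],[0,0,-0.028,0,0,0,1],[0,0,-0.015,0,0,0,1],[0,0,0,0,0,0,1],[0,0,0,0,0,0,0],[0,0,0,0,0,0,0],[0,0,0,0,0,0,0],[0,0,0,0,0,0,0]]]}}

```text
time: 47.45
tool_pos: [0.4386, -0.0011, 0.0094]
tool_rot: [0.001, 0.695, 0.719, 0.001]
contact_force: [-2.3, 0.8, 6.8]
gripper_width: 0.494
grasp_force: 60.8
```

Call:
{"op": "play_rows", "data": {"series": [[[0,0,0,0,0,0,0],[0,0,0,0,0,0,0],[0,0,0,0,0,0,0],[0,0,0,0,0,0,0]]]}}

```text
time: 47.85
tool_pos: [0.4387, -0.001, 0.0094]
tool_rot: [0.001, 0.695, 0.719, 0.001]
contact_force: [-1.7, -0.5, 6.1]
gripper_width: 0.498
grasp_force: 60.8
```

Call:
{"op": "play_rows", "data": {"series": [[[0,0,0.02,0,0,0,0],[0,0,0.04,0,0,0,0],[0,0,0.045,0,0,8.3,0],[0.021,-0.015,0,0,0,8.3,0],[0.021,-0.015,0,0,0,8.3,0],[0.021,-0.015,0,0,0,8.3,0],[0.02,-0.015,0,0,0,8.3,0],[0.02,-0.015,0,0,0,8.3,0],[0.02,-0.015,0,0,0,8.3,0],[0.02,-0.015,0,0,0,8.3,0]]]}}

```text
time: 48.85
tool_pos: [0.5805, -0.1063, 0.1122]
tool_rot: [-0.0, 0.185, 0.983, 0.0]
contact_force: [-0.1, -1.0, -1.7]
gripper_width: 0.496
grasp_force: 62.0
```

Call:
{"op": "play_rows", "data": {"series": [[[0.02,-0.015,0,0,0,8.3,0],[0.02,-0.015,0,0,0,8.3,0],[0.02,-0.014,0,0,0,8.5,0],[0,0,0,0,0,0,0],[0,0,-0.04,0,0,0,0],[0,0,-0.03,0,0,0,0],[0,0,-0.012,0,0,0,0],[0,0,0,0,0,0,0],[0,0,0,0,0,0,0]]]}}

```text
time: 49.75
tool_pos: [0.6406, -0.1498, 0.0317]
tool_rot: [0.001, -0.03, 1.0, -0.0]
contact_force: [0.4, 0.2, -1.2]
gripper_width: 0.492
grasp_force: 62.1
```

Call:
{"op": "play_rows", "data": {"series": [[[0,0,-0.004,0,0,0,0],[0,0,0,0,0,0,0],[0,0,-0.003,0,0,0,0],[0,0,0,0,0,0,0],[0,0,0,0,0,0,0]]]}}

```text
time: 50.25
tool_pos: [0.641, -0.15, 0.0246]
tool_rot: [0.001, -0.03, 1.0, -0.0]
contact_force: [0.8, 0.5, 3.7]
gripper_width: 0.494
grasp_force: 62.6
```

Contact; release, go behind (−y), then push +y.

Call:
{"op": "play_rows", "data": {"series": [[[0,0,0,0,0,0,0.8],[0,0,0,0,0,0,0.8],[0,0,0,0,0,0,0.8],[0,0,0.03,0,0,0,0.8],[0,0,0.045,0,0,0,0.8],[0,-0.03,0.01,0,0,0,0],[0,-0.03,0,0,0,0,0],[0,0,0,0,0,0,0],[0,0,0,0,0,0,0],[0,0,0,0,0,0,0]]]}}

```text
time: 51.25
tool_pos: [0.6394, -0.2088, 0.1073]
tool_rot: [-0.001, -0.03, 1.0, 0.001]
contact_force: [-1.1, -0.1, 0.1]
gripper_width: 0.0
grasp_force: 0.0
```

Call:
{"op": "play_rows", "data": {"series": [[[0,0,-0.035,0,0,0,0],[0,0,-0.035,0,0,0,0],[0,0,-0.008,0,0,0,0],[0,0.008,0,0,0,0,0],[0,0.008,0,0,0,0,0],[0,0.008,0,0,0,0,0],[0,0.006,0,0,0,0,0],[0,0.004,0,0,0,0,0],[0,0.004,0,0,0,0,0],[0,0.004,0,0,0,0,0]]]}}

```text
time: 52.25
tool_pos: [0.6401, -0.1675, 0.0306]
tool_rot: [0.0, -0.03, 1.0, -0.0]
contact_force: [-0.0, -0.1, -0.8]
gripper_width: 0.0
grasp_force: 0.0
```

Call:
{"op": "play_rows", "data": {"series": [[[0,0.003,0,0,0,0,0],[0,0.003,0,0,0,0,0],[0,0.003,0,0,0,0,0],[0,0.003,0,0,0,0,0]]]}}

```text
time: 52.65
tool_pos: [0.6399, -0.1556, 0.0303]
tool_rot: [-0.0, -0.03, 1.0, -0.0]
contact_force: [0.1, -0.3, -0.6]
gripper_width: -0.001
grasp_force: 0.0
```

Call:
{"op": "play_rows", "data": {"series": [[[0,0.003,0,0,0,0,0],[0,0.003,0,0,0,0,0],[0,0.003,0,0,0,0,0]]]}}

```text
time: 52.95
tool_pos: [0.6399, -0.1465, 0.0303]
tool_rot: [-0.0, -0.03, 1.0, 0.0]
contact_force: [0.0, 0.1, 0.6]
gripper_width: -0.002
grasp_force: 0.0
```

Call:
{"op": "play_rows", "data": {"series": [[[0,0.003,0,0,0,0,0],[0,0.003,0,0,0,0,0],[0,0.003,0,0,0,0,0]]]}}

```text
time: 53.25
tool_pos: [0.6399, -0.1375, 0.0303]
tool_rot: [0.0, -0.03, 1.0, -0.0]
contact_force: [0.9, 0.5, -0.4]
gripper_width: 0.001
grasp_force: 0.0
```

Call:
{"op": "play_rows", "data": {"series": [[[0,0.003,0,0,0,0,0],[0,0.003,0,0,0,0,0],[0,0.003,0,0,0,0,0]]]}}

```text
time: 53.55
tool_pos: [0.6399, -0.1285, 0.0303]
tool_rot: [0.0, -0.03, 1.0, 0.0]
contact_force: [1.1, -0.5, 0.1]
gripper_width: -0.001
grasp_force: 0.0
```

```bash
python3 - <<'E'
from h import *
st();fit_groove(.045,-.09)
d=grab('wrist','w16');g=cv2.cvtColor(d['frame'],cv2.COLOR_BGR2GRAY)
for v in range(180,245,5): print(v,' '.join('%2d'%(x//10) for x in g[v,240:420:4]))
E
```

```text
t 53.55 p [ 0.6399 -0.1285  0.0303] yawY 93.5 zax [ 0.  0. -1.] g -0.001 gf 0.0 F [ 1.15 -0.47  0.15]
fit cost 503 y -0.0953 flat deg 0.3 x 0.6362
180  1  1  1  1  1  1  1  1  1  0  1  1  0  1  0  1  1  1  1  1  1  0  0  1  0  0  1  0  1  1  1  0  1  2  2  2  1  2  2  2  3  1  2  1  1
185  1  1  2  1  0  1  1  1  1  1  1  0  1  1  2  0  2  0  2  0  0  1  1  1  1  1  0  0  0  2  1  1  2  2  2  2  2  2  1  2  1  2  2  2  2
190  0  0  0  1  0  1  1  1  1  1  1  1  1  1  1  1  2  0  1  1  0  0  1  1  2  1  0  1  0  1  0  1  2  2  2  1  2  2  2  2  2  2  2  2  2
195  1  1  1  0  1  1  1  0  1  1  1  1  1  1  1  1  0  1  1  0  1  1  1  1  1  1  0  0  1  0  1  2  2  2  2  2  2  2  2  2  2  3  2  2  2
200  1  1  0  0  2  0  0  1  1  1  0  0  1  1  1  0  1  0  1  1  0  0  1  1  1  0  1  0  2  1  0  2  2  2  2  2  2  2  2  2  2  2  2  2  2
205  1  0  1  1  1  1  0  0  1  2  1  0  7  8  8  8  7  7  7  7  6  6  6  5  6  5  1  1  1  0  0  1  3  2  1  2  2  2  2  2  2  2  2  2  2
210  1  0  0  0  0  1  0  0  0  1  1  6  7 11 11 11 11 10  5  3  3  5  7  8  7  7  7 10  9  1  2  2  2  2  2  2  3  3  
[... 153 characters left out ...]
 1  1
220  0  1  0  1  1  1  1  1  1  0  7  7  6  7  8 10  9  3  3  2  3  3  3  3  2 11  7  7  7  7  7  2  2  2  2  2  1  2  1  3  2  2  2  2  2
225  1  1  1  1  1  0  2  0  0  1  7  8  7  7  8  8 10 10  8  3  2  2  2  3  8  7  7  7  8  8  7  2  2  2  2  2  2  2  2  2  2  2  2  2  2
230  0  1  0  1  1  0  1  0  1  1  7  9  9  8  8  8  8  9  9  9  8  8  9  8  8  8  8  8  9  9  9  1  2  1  3  1  2  2  2  2  1  2  2  2  2
235  1  0  1  0  0  1  1  1  1  0  8  8 10 10 10  9  8  9  9  8  9  8  8  9  8  9 10 10 10 11 10  3  2  1  2  2  2  2  3  1  2  2  2  2  2
240  1  3  4  3  0  3  3  1  1  0  8  9 10 10 10 11 11 11  9  9 10  9 10 11 11 12 12 12 11 11  4  3  2  2  2  2  2  2  2  2  2  2  2  2  2
```

Call:
{"op": "play_rows", "data": {"series": [[[0,0.003,0,0,0,0,0],[0,0.003,0,0,0,0,0],[0,0.003,0,0,0,0,0]]]}}

```text
time: 53.95
tool_pos: [0.64, -0.1198, 0.0305]
tool_rot: [0.0, -0.03, 1.0, -0.0]
contact_force: [-0.8, -2.3, 0.3]
gripper_width: -0.002
grasp_force: 0.7
```

Call:
{"op": "play_rows", "data": {"series": [[[0,0.003,0,0,0,0,0],[0,0.001,0,0,0,0,0]]]}}

```text
time: 54.15
tool_pos: [0.64, -0.1155, 0.0304]
tool_rot: [0.0, -0.03, 1.0, -0.0]
contact_force: [-1.1, -2.0, 1.2]
gripper_width: 0.003
grasp_force: 0.8
```

Call:
{"op": "play_rows", "data": {"series": [[[0,-0.02,0,0,0,0,0],[0,-0.015,0.03,0,0,0,0],[0,0,0.03,0,0,0,0],[0,0,0,0,0,0,0],[0,0,0,0,0,0,0]]]}}

```text
time: 54.65
tool_pos: [0.6405, -0.1519, 0.0913]
tool_rot: [0.001, -0.03, 1.0, -0.0]
contact_force: [0.1, 0.3, 0.4]
gripper_width: -0.001
grasp_force: 0.0
```

```bash
python3 - <<'E'
from h import *
st();fit_groove(.045,-.085)
E
```

```text
t 54.65 p [ 0.6405 -0.1519  0.0913] yawY 93.4 zax [ 0.002 -0.001 -1.   ] g -0.001 gf 0.0 F [0.09 0.28 0.39]
fit cost 173 y -0.0855 flat deg -100.6 x 0.6359
```

```bash
python3 - <<'E'
from h import *
d=grab('wrist','w17');g=cv2.cvtColor(d['frame'],cv2.COLOR_BGR2GRAY)
for v in range(160,230,4): print(v,' '.join('%2d'%(x//10) for x in g[v,290:420:4]))
for y in (-.0855,-.082):
    P=[(.638-.0225,y+a,.033+b) for a,b in ((-.022,0),(.022,0),(-.015,-.016),(.015,-.016),(0,0))];print(y,pf(d,P).round(0).tolist())
E
```

```text
160  0  1  1  2  0  1  0  0  1  1  0  1  0  2  2  2  2  3  2  2  2  2  2  2  2  2  2  2  2  2  2  2  2
164  1  1  0  1  0  1  1  1  0  1  0  1  1  2  2  3  2  2  2  2  2  2  3  2  2  1  1  2  1  2  2  2  2
168  1  1  1  1  1  2  0  0  0  2  0  2  2  2  2  3  2  2  2  2  2  2  2  2  2  2  2  2  2  2  1  2  2
172  1  1  1  1  1  1  1  1  1  1  1  0  2  2  2  1  2  2  2  1  2  2  2  2  2  2  3  3  2  3  2  2  2
176  0  1  1  1  1  1  0  0  0  1  2  2  2  2  2  2  2  2  1  2  2  2  2  2  2  2  2  1  1  2  2  1  2
180  1  1  1  2  1  2  1  1  1  2  1  2  0  2  1  1  1  1  2  1  1  1  2  2  2  2  2  2  2  2  2  2  1
184  1  0  0  0  0  1  1  1  5  7 11 11 10  7  4  4  5  7  7  7 10  2  2  3  2  1  2  2  2  2  1  2  2
188  1  2  1  1  1  0  1  1  6  7  7  9 10  2  2  2  2  2  3 11  7  6  3  2  2  1  2  2  1  2  2  2  2
192  1  0  2  1  1  0  0  1  6  8  7  8  7 10  7  5  4  4  7  7  8  7 11  2  2  2  2  2  2  2  2  2  2
196  1  1  1  1  1  0  1  1  6  9  9 11  8  8  9  9 10  8  9 10  9  9 18  2  2  2  2  2  2  2  2  2  2
200  0  1  1  1  1  1  1  1  7  8  9 10 10 11 11  9 17 20 21 22 23 21 
[... 230 characters left out ...]
 2  3  2
212  1  0  0  1  1  0  1  2  8  9 10 10 11 11 13 14 24 23 23 23 22 20  3  2  2  2  2  2  2  2  2  2  2
216  1  1  2  1  0  1  0  4  8  9 10 10 10 11 13 16 23 23 23 22 21 20  1  2  2  2  2  2  2  2  2  2  2
220  0  1  1  1  1  0  1  5  8  9 10 10 11 12 13 18 23 23 23 22 21 19  2  3  2  2  2  2  2  2  2  3  2
224  1  1  1  1  1  3  1  5  9  9 10 11 10 19 15 20 23 23 23 22 21 18  2  2  2  2  2  2  2  2  2  2  2
228  1  0  1  1  2  1  0  9  9  8 13 19 21 17 16 22 23 23 22 22 21 13  2  2  3  2  1  2  2  3  2  2  2
-0.0855 [[320.0, 187.0], [376.0, 191.0], [325.0, 182.0], [361.0, 184.0], [349.0, 189.0]]
-0.082 [[325.0, 188.0], [380.0, 192.0], [329.0, 182.0], [365.0, 185.0], [354.0, 190.0]]
```

Call:
{"op": "play_rows", "data": {"series": [[[-0.001,0.034,0,0,0,0,1],[-0.002,0.034,0,0,0,0,1],[0,0,0,0,0,0,1],[0,0,0,0,0,0,1],[0,0,-0.035,0,0,0,1],[0,0,-0.03,0,0,0,1],[0,0,-0.009,0,0,0,1],[0,0,0,0,0,0,1],[0,0,0,0,0,0,0],[0,0,0,0,0,0,0]]]}}

```text
time: 55.75
tool_pos: [0.6385, -0.0834, 0.0184]
tool_rot: [0.002, -0.03, 1.0, -0.0]
contact_force: [-0.7, 0.2, 0.6]
gripper_width: 0.69
grasp_force: 0.0
```

Call:
{"op": "play_rows", "data": {"series": [[[0,0,0,0,0,0,0],[0,0,0,0,0,0,0],[0,0,0,0,0,0,0],[0,0,0,0,0,0,0],[0,0,0,0,0,0,0]]]}}

```text
time: 56.25
tool_pos: [0.6384, -0.0832, 0.0185]
tool_rot: [0.002, -0.03, 1.0, -0.001]
contact_force: [-1.5, 0.4, 6.0]
gripper_width: 0.496
grasp_force: 60.7
```

Call:
{"op": "play_rows", "data": {"series": [[[0,0,0.02,0,0,0,0],[0,0,0.04,0,0,0,0],[0,0,0.045,0,0,0,0],[0,0,0.045,0,0,0,0],[0,0,0.032,0,0,0,0],[-0.0115,0.0338,0,0,0,0,0],[-0.0115,0.0338,0,0,0,-2,0],[-0.0115,0.0338,0,0,0,-2,0],[-0.0115,0.0338,0,0,0,-2,0],[-0.0115,0.0338,0,0,0,-2,0]]]}}

```text
time: 57.25
tool_pos: [0.5782, 0.0875, 0.1976]
tool_rot: [-0.001, 0.04, 0.999, 0.0]
contact_force: [-0.1, -0.2, -2.9]
gripper_width: 0.493
grasp_force: 61.7
```

Call:
{"op": "play_rows", "data": {"series": [[[-0.0115,0.0338,0,0,0,0,0],[-0.0115,0.0338,0,0,0,0,0],[-0.0115,0.0338,0,0,0,0,0],[-0.0115,0.0338,0,0,0,0,0],[-0.0115,0.0338,0,0,0,0,0],[0,0,0,0,0,0,0],[0,0,-0.04,0,0,0,0],[0,0,-0.027,0,0,0,0],[0,0,0,0,0,0,0],[0,0,0,0,0,0,0]]]}}

```text
time: 58.25
tool_pos: [0.5217, 0.2547, 0.1311]
tool_rot: [-0.001, 0.04, 0.999, -0.0]
contact_force: [0.4, -0.3, -1.4]
gripper_width: 0.495
grasp_force: 62.5
```

Call:
{"op": "play_rows", "data": {"series": [[[0.001,0,-0.003,0,0,0,0],[0,0,0,0,0,0,0],[0,0,-0.002,0,0,0,0],[0,0,0,0,0,0,0],[0,0,0,0,0,0,0]]]}}

```text
time: 58.75
tool_pos: [0.5232, 0.2553, 0.1267]
tool_rot: [0.0, 0.04, 0.999, 0.0]
contact_force: [0.1, 0.1, -1.3]
gripper_width: 0.492
grasp_force: 62.5
```

Call:
{"op": "play_rows", "data": {"series": [[[0,0,-0.001,0,0,0,0],[0,0,0,0,0,0,1],[0,0,0,0,0,0,1],[0,0,0.03,0,0,0,1],[0,0,0.05,0,0,0,1],[0,0,0.05,0,0,0,1],[0,0,0,0,0,0,1],[0,0,0,0,0,0,1],[0,0,0,0,0,0,1],[0,0,0,0,0,0,1]]]}}

```text
time: 59.75
tool_pos: [0.522, 0.2549, 0.253]
tool_rot: [-0.002, 0.04, 0.999, -0.001]
contact_force: [0.3, 0.5, -0.3]
gripper_width: 0.998
grasp_force: 0.0
```

Call:
{"op": "play_rows", "data": {"series": [[[0,0,0,0,0,0,1],[0,0,0,0,0,0,1],[0,0,0,0,0,0,1],[0,0,0,0,0,0,1],[0,0,0,0,0,0,1],[0,0,0,0,0,0,1],[0,0,0,0,0,0,1]]]}}

```text
time: 60.45
tool_pos: [0.5229, 0.2553, 0.2554]
tool_rot: [0.0, 0.04, 0.999, 0.0]
contact_force: [-1.1, -0.4, 0.2]
gripper_width: 1.0
grasp_force: 0.0
```

```bash
python3 - <<'E'
from h import *
st();d=grab('wrist','w18');s=grab('scene','s18');rollers('top',show=True)
m=np.zeros((600,800,3),np.uint8)
m[:300,:400]=cv2.resize(d['frame'],(400,300));m[:300,400:]=cv2.resize(d['frame'][130:270,250:500],(400,300))
m[300:,:400]=cv2.resize(s['frame'][240:384,280:472],(400,300),interpolation=cv2.INTER_CUBIC)
m[300:,400:]=cv2.resize(s['frame'],(400,300))
cv2.imwrite('pics/m18.png',m)
E
```

```text
t 60.45 p [0.5229 0.2553 0.2554] yawY 85.5 zax [ 0.  0. -1.] g 1.0 gf 0.0 F [-1.14 -0.4   0.19]
```

View pics/m18.png

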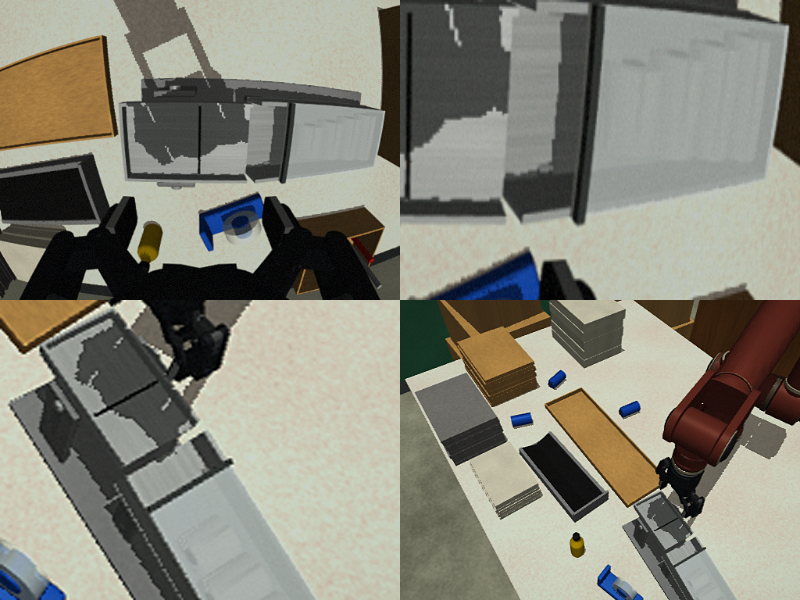

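The picture shows all four rollers queued under the cover (crop at about x 630–760, y 30–170), the tray empty and level, and the oil bottle and tape dispenser in place.

```bash
python3 -c "
from plant import manip
print(manip.job_done())"
```

```text
the job is handed in; nothing more can be done
None
```

The job is handed in: all four rollers went through the groove and over the tray longest first and are queued in the lane under the cover, the tray is empty and level, and the oil bottle and tape dispenser look undisturbed; no verdict came back.

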